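# Renew the stacked filter rings and set the pump dial

## Task

Take the orange clamp ring off the filter stand's post and lay it aside, and put the brown spent ring in the grey waste tray. Then thread all the new filter rings lying on the counter onto the post one after another, fully home, in the order blue, green, yellow, white from the bottom (one or two colours may be missing), and put the orange clamp ring back down on top of them. Last, turn the pump controller's dial until its red pointer stands at the green mark, and let go; do not shift or knock over the bottles, beaker, weight and spatula standing about.

Things in the scene. Friction and masses are not known exactly. Their poses are not given: they have to be found in the camera images.
- stand: fixed filter stand: square aluminium foot 110 x 110 mm, 14 mm thick, with one upright round steel post in the middle, 22 mm in diameter, straight for 46 mm above the foot's top and then tapering over 8 mm to a 10 mm tip (tip 68 mm above the counter); origin at the centre of the foot's underside, on the post's axis, z up; a short blue spout, look only, sticks out along its +x
- stand_seat (a point): the seat: post axis at the top face of the foot, 14 mm above the counter; the lowest ring rests here
- spent: spent filter ring, dark brown, at the start on the post, on the seat, under the clamp ring; outside diameter 60 mm, bore 27 mm, 10 mm thick, 60 g; origin at the centre of its underside, z along its axis
- clamp: clamp ring, orange, at the start on the post on top of the spent ring; outside diameter 60 mm, bore 27 mm, 12 mm thick, 100 g; origin at the centre of its underside, z along its axis
- filter_blue: new filter ring, blue, at the start on the counter to the left (+y) of the stand, lying flat; outside diameter 60 mm, bore 27 mm, 10 mm thick, 60 g; origin at the centre of its underside, z along its axis; absent in some starts; masses vary by a quarter
- filter_green: new filter ring, green, at the start on the counter to the left (+y) of the stand, lying flat; outside diameter 60 mm, bore 27 mm, 10 mm thick, 60 g; origin at the centre of its underside, z along its axis; absent in some starts; masses vary by a quarter
- filter_yellow: new filter ring, yellow, at the start on the counter to the left (+y) of the stand, lying flat; outside diameter 60 mm, bore 27 mm, 10 mm thick, 60 g; origin at the centre of its underside, z along its axis; absent in some starts; masses vary by a quarter
- filter_white: new filter ring, white, at the start on the counter to the left (+y) of the stand, lying flat; outside diameter 60 mm, bore 27 mm, 10 mm thick, 60 g; origin at the centre of its underside, z along its axis; absent in some starts; masses vary by a quarter
- tray: fixed grey open waste tray, 140 x 140 mm outside, walls 5 mm thick and 28 mm high, floor 5 mm thick; origin at the centre of its underside, x and y along its sides
- controller: fixed white pump controller, 140 (x) x 160 (y) x 55 mm high, dial on the middle of its top; origin at the centre of its underside, blue front facing its -x; the dial's axis is its z axis
- dial (a joint): angle of the dial in rad, 0 to 4.6, growing clockwise seen from above; at 0 the red pointer points to the controller's -x. The dial stays where it is left (friction about 0.04 Nm)
- dial_grip (a point): on the dial's axis, 86 mm above the counter, at mid-height of the grip bar: a grey upright bar 62 mm long, 16 mm thick, spanning 66 to 96 mm above the counter, on a round skirt of 68 mm diameter; the bar lies along the pointer's direction and turns with the dial
- dial_pointer (a point): tip of the red pointer line at the edge of the dial's skirt, 40 mm from the dial's axis; turns with the dial
- mark_tip (a point): inner end of the bright green mark on the black scale around the dial, 40 mm from the dial's axis; always clockwise of the starting pointer; set differently in each start; at the pointer's height, so the two tips meet when the dial is set
- wash_bottle: bystander: white wash bottle, 64 mm diameter, 160 mm tall, standing; origin under its centre
- sample_a: bystander: clear sample bottle, 42 mm diameter, 90 mm tall, standing; origin under its centre
- sample_b: bystander: a second such sample bottle
- beaker: bystander: glass beaker, 90 mm diameter, 110 mm tall, standing; origin under its centre
- weight: bystander: small brass weight, 28 mm diameter, 28 mm tall, standing among the new rings; origin under its centre
- spatula: bystander: lab spatula 180 mm long lying on the counter near the robot's left; origin at mid-length on its underside
Not all that is in view belongs to the job. There is more than one size of the clamp; the job needs the smaller.

How it is judged:
On the way, in this order (a step that is already met when the one before it is completed fails the run):
1. the spent ring lies released in the waste tray and the clamp ring is off the post (x of spent in the frame of tray between -0.05 and 0.05 m and y of spent in the frame of tray between -0.05 and 0.05 m and z of spent in the frame of tray below 0.012 m and contact force between the fingers and spent below 0.2 N and linear speed of spent below 0.02 m/s and horizontal distance between clamp and stand_seat above 0.05 m), for 0.2 s.
2. the blue filter ring is released fully home on the post, above those before it (horizontal distance between filter_blue and stand_seat below 0.004 m and angle between filter_blue's own z axis and vertical below 0.12 rad and z of filter_blue in the frame of stand_seat below 0.003 m and contact force between the fingers and filter_blue below 0.2 N and linear speed of filter_blue below 0.02 m/s), for 0.2 s.
3. the green filter ring is released fully home on the post, above those before it (horizontal distance between filter_green and stand_seat below 0.004 m and angle between filter_green's own z axis and vertical below 0.12 rad and (z of filter_green in the frame of stand_seat below 0.003 m or z of filter_green in the frame of filter_blue between 0.007 and 0.013 m) and z of filter_green in the frame of filter_blue above 0.007 m and contact force between the fingers and filter_green below 0.2 N and linear speed of filter_green below 0.02 m/s), for 0.2 s.
4. the yellow filter ring is released fully home on the post, above those before it (horizontal distance between filter_yellow and stand_seat below 0.004 m and angle between filter_yellow's own z axis and vertical below 0.12 rad and (z of filter_yellow in the frame of stand_seat below 0.003 m or z of filter_yellow in the frame of filter_blue between 0.007 and 0.013 m or z of filter_yellow in the frame of filter_green between 0.007 and 0.013 m) and z of filter_yellow in the frame of filter_blue above 0.007 m and z of filter_yellow in the frame of filter_green above 0.007 m and contact force between the fingers and filter_yellow below 0.2 N and linear speed of filter_yellow below 0.02 m/s), for 0.2 s.
5. the white filter ring is released fully home on the post, above those before it (horizontal distance between filter_white and stand_seat below 0.004 m and angle between filter_white's own z axis and vertical below 0.12 rad and (z of filter_white in the frame of stand_seat below 0.003 m or z of filter_white in the frame of filter_blue between 0.007 and 0.013 m or z of filter_white in the frame of filter_green between 0.007 and 0.013 m or z of filter_white in the frame of filter_yellow between 0.007 and 0.013 m) and z of filter_white in the frame of filter_blue above 0.007 m and z of filter_white in the frame of filter_green above 0.007 m and z of filter_white in the frame of filter_yellow above 0.007 m and contact force between the fingers and filter_white below 0.2 N and linear speed of filter_white below 0.02 m/s), for 0.2 s.
6. the clamp ring is released fully home on top of the filter rings (horizontal distance between clamp and stand_seat below 0.004 m and angle between clamp's own z axis and vertical below 0.12 rad and (z of clamp in the frame of stand_seat below 0.003 m or z of clamp in the frame of filter_blue between 0.007 and 0.013 m or z of clamp in the frame of filter_green between 0.007 and 0.013 m or z of clamp in the frame of filter_yellow between 0.007 and 0.013 m or z of clamp in the frame of filter_white between 0.007 and 0.013 m) and z of clamp in the frame of filter_blue above 0.007 m and z of clamp in the frame of filter_green above 0.007 m and z of clamp in the frame of filter_yellow above 0.007 m and z of clamp in the frame of filter_white above 0.007 m and contact force between the fingers and clamp below 0.2 N and linear speed of clamp below 0.02 m/s), for 0.2 s.
7. the dial's pointer stands at the green mark (horizontal distance between dial_pointer and mark_tip below 0.005 m and velocity of joint dial between -0.05 and 0.05 rad/s), for 0.3 s.
At the end, for the whole second after the job is handed in: spent ring flat in the tray; present filters and clamp on the post, blue, green, yellow, white, clamp from below, centres within 4 mm of its axis, tilt under 0.12 rad, each within 3 mm of resting on the seat or the ring below, at rest; pointer tip within 5 mm of the mark tip (7 degrees) (all of step 7 and x of spent in the frame of tray between -0.05 and 0.05 m and y of spent in the frame of tray between -0.05 and 0.05 m and z of spent in the frame of tray below 0.012 m and horizontal distance between each of filter_blue, filter_green, filter_yellow, filter_white, clamp and stand_seat below 0.004 m and angle between each of filter_blue, filter_green, filter_yellow, filter_white, clamp's own z axis and vertical below 0.12 rad and z of filter_blue in the frame of stand_seat below 0.003 m and linear speed of each of filter_blue, filter_green, filter_yellow, filter_white, clamp below 0.02 m/s and (z of filter_green in the frame of stand_seat below 0.003 m or z of filter_green in the frame of filter_blue between 0.007 and 0.013 m) and z of each of filter_green, filter_yellow, filter_white, clamp in the frame of filter_blue above 0.007 m and (z of filter_yellow in the frame of stand_seat below 0.003 m or z of filter_yellow in the frame of filter_blue between 0.007 and 0.013 m or z of filter_yellow in the frame of filter_green between 0.007 and 0.013 m) and z of each of filter_yellow, filter_white, clamp in the frame of filter_green above 0.007 m and (z of filter_white in the frame of stand_seat below 0.003 m or z of filter_white in the frame of filter_blue between 0.007 and 0.013 m or z of filter_white in the frame of filter_green between 0.007 and 0.013 m or z of filter_white in the frame of filter_yellow between 0.007 and 0.013 m) and z of each of filter_white, clamp in the frame of filter_yellow above 0.007 m and (z of clamp in the frame of stand_seat below 0.003 m or z of clamp in the frame of filter_blue between 0.007 and 0.013 m or z of clamp in the frame of filter_green between 0.007 and 0.013 m or z of clamp in the frame of filter_yellow between 0.007 and 0.013 m or z of clamp in the frame of filter_white between 0.007 and 0.013 m) and z of clamp in the frame of filter_white above 0.007 m); the robot touches nothing.
It fails at once if a bystander is shifted by more than 40 mm or knocked over (distance of any of wash_bottle, sample_a, sample_b, beaker, weight, spatula from where it was at the start of the episode above 0.04 m or angle between any of wash_bottle, sample_a, sample_b, beaker, weight's own z axis and vertical above 0.7 rad).
Of filter_blue, filter_green, filter_yellow, filter_white only 2 to 4 are there at a start; the rules pass over those that are not, and their reading is None.
At some moment in a run one of filter_blue, filter_green, filter_yellow, filter_white may be knocked a few centimetres aside while the robot is not near it.
Once in a run the grip may slacken for a moment while it holds something.
It also fails if it takes over 210 s, if anything falls off the work surface, if the arm or the gripper's body presses on something with over 40 N, if the wrist force passes 120 N, or if a joint passes its speed limit or range.

## Robot

A 6-joint arm with a two-finger parallel gripper is mounted at the origin on the work surface. World frame = base frame: x ahead of the robot, y to its left, z up, the work surface at z = 0. Lengths are in m, angles in rad, forces in N, time in s.
With the tool pointing down it reaches from about 0.325 to 0.775 m from the base axis. Payload 9.3 kg.
Tool frame: the origin (TCP) lies midway between the tips of the shut fingers; the grasp point (between the pads) lies r.grip_point_offset behind it (r.grip_point_offset is the distance from the TCP to the grasp point, in m); z points along the fingers, y is the direction in which the jaws open and shut (so a half turn about z gives the same grasp; the last joint's range is limited). The gripper opens to 85 mm and grips with 20 to 120 N. Pads are 22 mm wide; open, the fingers measure 114 mm over their backs; the gripper's body (76 mm by 85 mm) begins 54 mm behind the grasp point. The pads swing forward as they close: fully open they stand 13 mm farther back than shut.
Start: joints at [-1.411, 0.259, 0.021, 1.334, 0, 1.418], TCP at [0.169, -0.523, 0.231] pointing down, gripper open.
Joint ranges: [-3.04, 3.04], [-0.91, 1.82], [-1.04, 1.36], [-1.92, 1.95], [-1.52, 1.45], [-3.14, 3.14]. Speed limits (rad/s): [2.22, 2.22, 2.79, 3.14, 3.14, 3.14].

## Interface

Orientations are given as a rotation vector (axis times angle).
In Python, from bench import r, read_camera, camera_params, order, models gives the robot as it stands.
- The arm moves only by the tool jog_arm, never from a script. Its argument "commands" is a list of rows, each a list of 6 numbers: the shift along the tool's x, y, z in m, then the turn, a rotation vector about the tool's x, y, z in rad. A call has 1 to 12 rows; each row is the pose to reach, as a shift and turn from the pose commanded when the call began, along the tool's axes at that moment; what a row does not reach only later rows make up. A row lasts 1/12 s, in which the tool goes at most 41.7 mm and 7.16 degrees, less where a joint would pass 70% of its speed; a pose out of reach is approached as far as the arm can. A call with a gripper value outside its range is refused whole. "claw" is the finger opening in m, from 0 to 0.0854, set as the call begins (left out, the last holds). The fingers move at their own pace and stop on an object; "grip_force" is the grip in N (left out, the last holds). Time passes only in rows, so rows that repeat a pose let the fingers close. It gives the time, the measured TCP pose, the force and the opening at its end, in the units of the state.
- r.state(): the state, without advancing time (a new reading comes with each control period).
- read_camera(name): name is "side" or "top" or "wrist"; returns the picture (384x512x3 uint8, red, green, blue); there is no depth.
- camera_params(name): a dict with "fx", "fy", "cx", "cy" (pixels), "dist" ([k1, k2, p1, p2, k3] as OpenCV has them; the pictures are not rectified), "R" (3x3) and "t" (3): a world point X has camera coordinates R X + t. Camera axes: x right, y down, z forward; pixel columns grow to the right and rows downward; lengths in m; the calibration is good to about 2 mm. A picture is of the moment at which its call begins: read the wrist's pose just before it. camera_params takes no time and is no camera call; for the wrist camera it gives the pose at the moment of the call.
- order.close_job(): hands the job in, once; it reports no verdict.
Trained networks look in the newest picture that a camera, given by its name, has taken for a name from the list of things; names that differ only in an ending like _2 or _b are one class to them, and where a whole thing is asked for, a point or a joint stands for the part that bears it (a point fixed in the world has none). Each returns a list of dicts, best first, with "p" (0 to 1); they miss things now and then, are a little off and sometimes report something else, mostly with a low value. They report only what shows in the picture. A call takes as long as a camera call. They do not tell look-alikes from the thing itself.
- models.boxes_of(query, camera): "xyz" ([x, y, z] in m, in world coordinates, good to about 4 mm: the middle of the surface that is visible of it).
- models.tip_of(query, camera): "xyz" ([x, y, z] in m, in world coordinates, good to about 4 mm: a listed point, or the origin of a listed thing).
The state is a dict: "time_s": time; "qpos": joint angles; "dq": joint speeds; "joint_efforts": joint torques, N m; "tcp_pos": TCP position; "tool_rot": TCP orientation; "force": force on the tool from outside, world axes, zero at the start; "torque": the same for the moment, N m; "grip_width": finger opening in m.
Only numpy, scipy, OpenCV 4.12 (cv2) and the standard library are available. Lean on these libraries where they do the work, as an engineer would, in place of code of your own. Each camera call takes 0.05 s, during which the arm holds its last target.

## Working session

There is one attempt and no reset: what is moved stays moved. The work goes in short steps, Python scripts to look and compute and a tool call to move; the robot and the scene stay as the last step left them, time stands still between calls to the robot, and variables do not carry over. Pictures are saved under pics/ and viewed, and the job is handed in when it is done.

Besides the shell and the picture viewer there is one more tool, called after ">>>" in YAML: its name, and indented under it one key for each argument. jog_arm: Moves the arm, as the interface text tells. Its arguments: {"type":"object","properties":{"commands":{"type":"array"},"claw":{"type":"number"},"grip_force":{"type":"number"}},"required":["commands"]}

```bash
ls; mkdir -p pics
python3 - <<'E'
from bench import r, read_camera, camera_params, order, models
import cv2
print(r.state(), r.grip_point_offset)
for c in ["side","top","wrist"]:
    im=read_camera(c); cv2.imwrite(f"pics/{c}0.png",im[:,:,::-1]); 
    p=camera_params(c); print(c,p)
E
```

```text
pics
{'time_s': 0.0, 'qpos': array([-1.41060350e+00,  2.59190539e-01,  2.07465745e-02,  1.33370039e+00,
        2.24645191e-05,  1.41818415e+00]), 'dq': array([ 8.37431573e-04, -1.62867984e-03,  2.36497787e-03, -6.26769502e-05,
        2.81686076e-05,  1.50498946e-03]), 'joint_efforts': array([ 2.85326096e-03, -5.55650818e+01,  3.44520342e+01,  1.38205290e-02,
       -1.15672078e-04,  8.93154009e-06]), 'tcp_pos': array([ 0.16920008, -0.52302592,  0.23066109]), 'tool_rot': array([-3.10191486e+00, -4.89142160e-01, -2.72493309e-05]), 'force': array([ 0.18453852, -0.2870041 ,  0.26066054]), 'torque': array([-0.01356135, -0.02174542, -0.0424129 ]), 'grip_width': 0.08509187934612295} 0.0187
side {'fx': 387.49212530132337, 'fy': 387.49212530132337, 'cx': 252.4440713648004, 'cy': 196.81947650425775, 'dist': array([-0.01500871,  0.        ,  0.        ,  0.        ,  0.        ]), 'R': array([[-0.71890058, -0.69510261, -0.00378322],
       [-0.34761086,  0.36421442, -0.86401073],
       [ 0.60195402, -0.61982273, -0.50345917]]), 't': array([0.41461087, 0.23380771, 0.81396281])}
top {'fx': 411.59742241304923, 'fy': 411.59742241304923, 'cx': 257.63271688177616, 'cy': 193.98427686011303, 'dist': array([0.03101906, 0.        , 0.        , 0.        , 0.        ]), 'R': array([[-2.90681763e-02, -9.99570622e-01, -3.68965917e-03],
       [-9.88521876e-01,  2.92939527e-02, -1.48210542e-01],
       [ 1.48254988e-01, -6.60901338e-04, -9.88948948e-01]]), 't': array([0.06540776, 0.55635575, 1.05472945])}
wrist {'fx': 340.9081103957395, 'fy': 340.9081103957395, 'cx': 257.57486708378303, 'cy': 192.12620784979882, 'dist': array([0.02153994, 0.        , 0.        , 0.        , 0.        ]), 'R': array([[ 3.08917218e-01, -9.51088919e-01,  1.45795561e-04],
       [-9.01068485e-01, -2.92621330e-01,  3.20075525e-01],
       [-3.04377622e-01, -9.90082126e-02, -9.47392019e-01]]), 't': array([-0.54947847, -0.04228139,  0.38064198])}
```

View pics/top0.png

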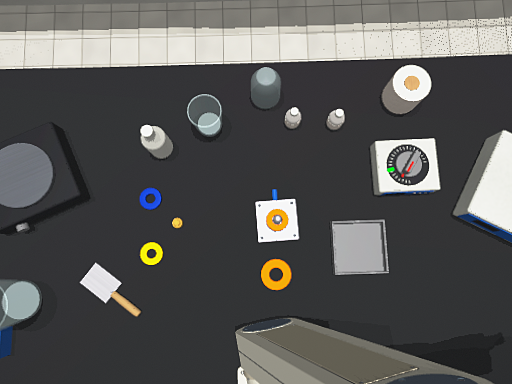

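View pics/side0.png

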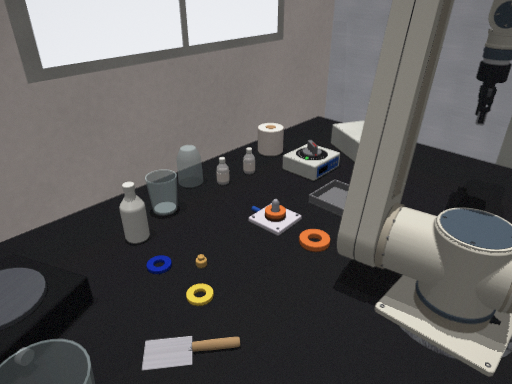

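View pics/wrist0.png

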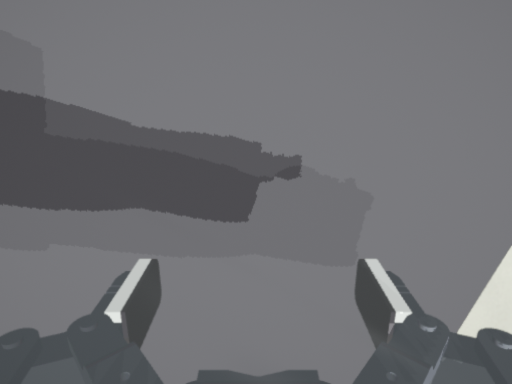

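```bash
cat > h.py <<'E'
from bench import r, read_camera, camera_params, order, models
import cv2, numpy as np
from scipy.spatial.transform import Rotation as Ro
def ray(p,u,v):
    K=np.array([[p['fx'],0,p['cx']],[0,p['fy'],p['cy']],[0,0,1]])
    q=cv2.undistortPoints(np.array([[[float(u),float(v)]]]),K,p['dist'])[0,0]
    d=p['R'].T@np.array([q[0],q[1],1]); c=-p['R'].T@p['t']; return c,d
def at(p,u,v,z):
    c,d=ray(p,u,v); return c+d*(z-c[2])/d[2]
def proj(p,X):
    K=np.array([[p['fx'],0,p['cx']],[0,p['fy'],p['cy']],[0,0,1]])
    return cv2.projectPoints(np.array([X],float),cv2.Rodrigues(p['R'])[0],p['t'],K,p['dist'])[0][0,0]
def shot(c,name=None):
    p=camera_params(c); im=read_camera(c)
    if name: cv2.imwrite(f'pics/{name}.png',im[:,:,::-1])
    return im,p
HS={'blue':(110,130),'yellow':(25,35),'green':(50,80),'orange':(8,22),'brown':(3,20),'red':(0,7)}
def blobs(im,lo,hi,smin=120,vmin=80,amin=25,vmax=255):
    h=cv2.cvtColor(im,cv2.COLOR_RGB2HSV)
    m=cv2.inRange(h,(lo,smin,vmin),(hi,255,vmax))
    n,l,s,c=cv2.connectedComponentsWithStats(m)
    return [(s[i],c[i],l==i) for i in range(1,n) if s[i][4]>=amin]
def ringfit(p,mask,z):
    # outer contour -> world plane -> min circle/LSQ fit
    cs,_=cv2.findContours(mask.astype(np.uint8),cv2.RETR_EXTERNAL,cv2.CHAIN_APPROX_NONE)
    c=max(cs,key=cv2.contourArea)[:,0,:]
    P=np.array([at(p,u,v,z)[:2] for u,v in c])
    A=np.c_[2*P,np.ones(len(P))]; s=np.linalg.lstsq(A,(P**2).sum(1),rcond=None)[0]
    return s[:2],np.sqrt(s[2]+s[:2]@s[:2])
def dtool(target,yaw=None):
    """shift in tool axes for TCP to world target"""
    s=r.state(); R=Ro.from_rotvec(s['tool_rot'])
    return R.inv().apply(np.array(target)-s['tcp_pos'])
E
python3 - <<'E'
from h import *
for c in ['top','side']:
    im,p=shot(c)
    for n,(lo,hi),z in [('blue',(110,130),.01),('yellow',(25,35),.01),('orange',(8,22),.012),('orange',(8,22),.036),('green',(50,80),.066),('red',(0,7),.066)]:
        for s,ce,m in blobs(im,lo,hi):
            if s[4]>3000: continue
            try: f=ringfit(p,m,z)
            except Exception as e: f=None
            print(c,n,z,s,ce.round(1),at(p,*ce,z).round(4),f)
for q in ['stand','stand_seat','clamp','spent','filter_blue','filter_green','filter_yellow','filter_white','tray','controller','dial_grip','dial_pointer','mark_tip']:
  for c in ['top','side']:
    if q in('stand_seat','dial_grip') or 1:
        print(q,c,[(d['p'],np.round(d['xyz'],3)) for d in models.tip_of(q,c)[:3]])
im,p=shot('top')
cv2.imwrite('pics/tz.png',cv2.resize(im[120:290,240:450],None,fx=3.5,fy=3.5,interpolation=2)[:,:,::-1])
E
```

```text
top blue 0.01 [139 187  23  23 333] [149.8 198.2] [0.5599 0.344  0.01  ] (array([0.56005918, 0.34391645]), np.float64(0.029662181667365787))
top yellow 0.01 [140 242  23  23 335] [150.6 253.1] [0.4113 0.3403 0.01  ] (array([0.41140889, 0.34017255]), np.float64(0.02908494881880205))
top orange 0.012 [405  76  14  14 157] [411.6  82.4] [ 0.8686 -0.3955  0.012 ] (array([ 0.86859247, -0.39539199]), np.float64(0.019130697223518657))
top orange 0.012 [266 209  22  22 299] [276.8 219.6] [ 0.4909 -0.0008  0.012 ] (array([ 0.49119756, -0.00086894]), np.float64(0.028447024476939534))
top orange 0.012 [172 217  11  11  57] [177.5 222.7] [0.4903 0.2681 0.012 ] (array([0.49123101, 0.26916955]), np.float64(0.013101207031228954))
top orange 0.012 [261 259  31  32 633] [275.7 274.1] [0.3461 0.0074 0.012 ] (array([0.34636854, 0.00741554]), np.float64(0.03986930011416609))
top orange 0.012 [111 291  30  25 175] [125.4 303.2] [0.2834 0.404  0.012 ] (array([0.28306191, 0.4034046 ]), np.float64(0.02944391350074981))
top orange 0.036 [405  76  14  14 157] [411.6  82.4] [ 0.8584 -0.3859  0.036 ] (array([ 0
[... 3166 characters left out ...]
.556,  0.342, -0.   ]))]
tray top [(0.64, array([ 0.413, -0.215, -0.001])), (0.5, array([0.561, 0.346, 0.004]))]
tray side [(0.79, array([ 0.414, -0.217, -0.002]))]
controller top [(0.59, array([ 0.619, -0.352, -0.002]))]
controller side [(0.69, array([ 0.624, -0.347,  0.   ]))]
dial_grip top [(0.82, array([ 0.625, -0.349,  0.089])), (0.44, array([0.49 , 0.27 , 0.001]))]
dial_grip side [(0.63, array([ 0.623, -0.35 ,  0.085])), (0.17, array([ 0.621, -0.348,  0.002]))]
dial_pointer top [(0.57, array([ 0.589, -0.326,  0.067]))]
dial_pointer side [(0.46, array([ 0.586, -0.332,  0.07 ]))]
mark_tip top [(0.42, array([ 0.614, -0.313,  0.066])), (0.24, array([0.309, 0.439, 0.004]))]
mark_tip side []
```

View pics/tz.png

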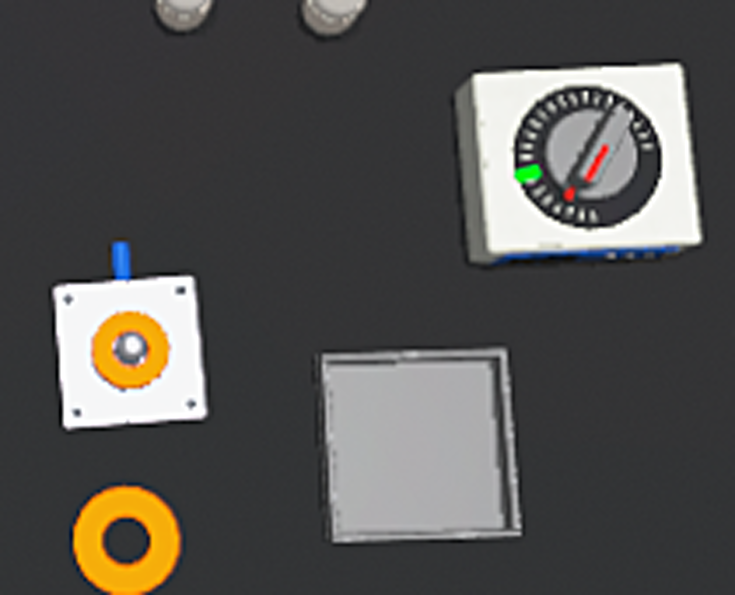

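Run:
```python
from h import *
s=r.state();R=Ro.from_rotvec(s['tool_rot']).as_matrix(); print(R.round(3), s['time_s'])
p=camera_params('wrist')
for d in (0,.005,.009,.013,.018):
  for w in (.0427,-.0427):
    print(d,w,proj(p,s['tcp_pos']+R@np.array([0.0,w,-d])).round(1),proj(p,s['tcp_pos']+R@np.array([0.011,w,-d])).round(1),proj(p,s['tcp_pos']+R@np.array([-0.011,w,-d])).round(1))
print(dtool([.489,-.001,.16]))
th=np.degrees(np.arctan2(R[1,1],R[0,1]));print('tool y heading',th)
```

```text
[[ 0.951  0.308 -0.   ]
 [ 0.308 -0.951 -0.   ]
 [-0.     0.    -1.   ]] 1.6
0 0.0427 [348.2 260.1] [350.2 239.1] [346.3 280.1]
0 -0.0427 [168.4 260. ] [166.5 239. ] [170.2 280. ]
0.005 0.0427 [351.  265.6] [353.1 244.1] [349.  286.1]
0.005 -0.0427 [165.7 265.5] [163.6 244. ] [167.6 286.1]
0.009 0.0427 [353.3 270.3] [355.5 248.4] [351.2 291.2]
0.009 -0.0427 [163.4 270.2] [161.3 248.2] [165.4 291.1]
0.013 0.0427 [355.8 275.2] [358.1 252.8] [353.5 296.5]
0.013 -0.0427 [161.  275.1] [158.8 252.7] [163.1 296.5]
0.018 0.0427 [359.  281.7] [361.5 258.7] [356.7 303.6]
0.018 -0.0427 [157.8 281.6] [155.5 258.6] [160.1 303.5]
[ 0.4649798  -0.39860429  0.07126459]
tool y heading -72.08077940752585
```

>>> jog_arm:
  commands:
    - [0.465,-0.399,0.07,0,0,-1.258]
    - [0.465,-0.399,0.07,0,0,-1.258]
    - [0.465,-0.399,0.07,0,0,-1.258]
    - [0.465,-0.399,0.07,0,0,-1.258]
    - [0.465,-0.399,0.07,0,0,-1.258]
    - [0.465,-0.399,0.07,0,0,-1.258]
    - [0.465,-0.399,0.07,0,0,-1.258]
    - [0.465,-0.399,0.07,0,0,-1.258]
    - [0.465,-0.399,0.07,0,0,-1.258]
    - [0.465,-0.399,0.07,0,0,-1.258]
    - [0.465,-0.399,0.07,0,0,-1.258]
    - [0.465,-0.399,0.07,0,0,-1.258]
  claw: 0.085
  grip_force: 50

```text
time_s: 2.6
tcp_pos: [0.4291, -0.0975, 0.1747]
tool_rot: [2.22, 2.222, 0.0]
force: [0.9, -1.1, 0.2]
grip_width: 0.0851
```

>>> jog_arm:
  commands:
    - [0,0,0,0,0,0]
    - [0,0,0,0,0,0]
    - [0,0,0,0,0,0]
    - [0,0,0,0,0,0]
    - [0,0,0,0,0,0]
    - [0,0,0,0,0,0]

```text
time_s: 3.1
tcp_pos: [0.4281, -0.1007, 0.1747]
tool_rot: [2.224, 2.218, 0.0]
force: [0.0, -0.6, 1.0]
grip_width: 0.085
```

Run:
```python
from h import *
s=r.state();R=Ro.from_rotvec(s['tool_rot']).as_matrix(); print(R.round(3), s['time_s'],s['tcp_pos'],s['qpos'])
im,p=shot('wrist','w1')
for sb,ce,m in blobs(im,8,22): print(sb,ce,at(p,*ce,.036),ringfit(p,m,.036))
```

```text
[[ 0.003  1.     0.   ]
 [ 1.    -0.003 -0.   ]
 [-0.     0.    -1.   ]] 3.1 [ 0.42807088 -0.10069328  0.17467705] [-4.22270173e-01  9.73714958e-02 -3.29744070e-01  1.14337072e+00
 -3.80426954e-05  1.15104280e+00]
[ 105    0  103   95 6593] [155.83952677  43.82602761] [0.35123765 0.00533106 0.036     ] (array([0.35159058, 0.00403905]), np.float64(0.03634324046120495))
[ 297    7   79   84 3960] [335.16035354  48.94444444] [0.48736387 0.00169356 0.036     ] (array([0.48811556, 0.000522  ]), np.float64(0.02927310101228222))
```

View pics/w1.png

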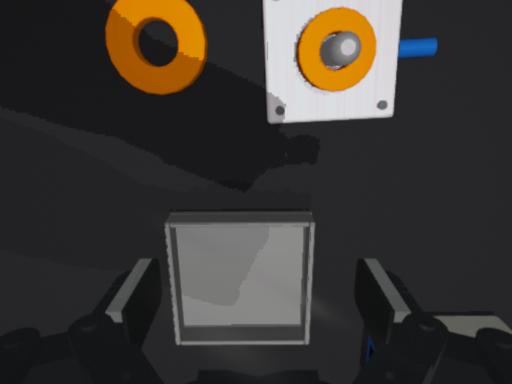

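>>> jog_arm:
  commands:
    - [0.1,0.06,0.0,0,0,0]
    - [0.1,0.06,0.0,0,0,0]
    - [0.1,0.06,0.0,0,0,0]
    - [0.1,0.06,0.0,0,0,0]
    - [0.1,0.06,0.03,0,0,0]
    - [0.1,0.06,0.06,0,0,0]
    - [0.1,0.06,0.09,0,0,0]
    - [0.1,0.06,0.09,0,0,0]
    - [0.1,0.06,0.09,0,0,0]

```text
time_s: 3.9
tcp_pos: [0.4875, -0.0001, 0.0842]
tool_rot: [-2.221, -2.219, 0.003]
force: [-0.1, -0.3, 0.6]
grip_width: 0.085
```

Run:
```python
from h import *
s=r.state();print(s['time_s'],s['tcp_pos'])
im,p=shot('wrist','w2')
for sb,ce,m in blobs(im,8,22): print(sb,ce,at(p,*ce,.036),ringfit(p,m,.036))
```

```text
3.9 [ 4.87549915e-01 -6.08180268e-05  8.41533783e-02]
[   0  131  112  121 9842] [ 51.44848608 191.67679333] [0.36586789 0.01823606 0.036     ] (array([0.3651468 , 0.01566784]), np.float64(0.03609777732218105))
[ 212  167   97   95 5171] [260.16263779 209.3361052 ] [0.48890346 0.00707419 0.036     ] (array([0.48893778, 0.00256946]), np.float64(0.029852055263544335))
```

View pics/w2.png

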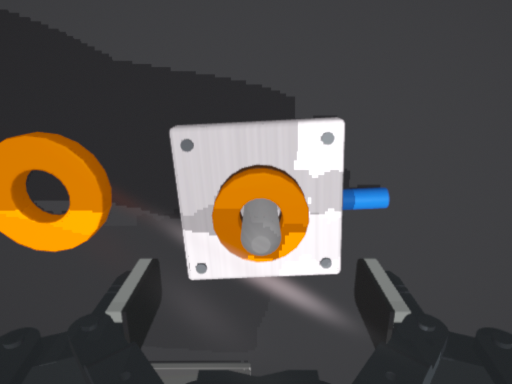

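>>> jog_arm:
  commands:
    - [0.002,0.0015,0.02,0,0,0]
    - [0.002,0.0015,0.04,0,0,0]
    - [0.002,0.0015,0.055,0,0,0]
    - [0.002,0.0015,0.062,0,0,0]
    - [0.002,0.0015,0.062,0,0,0]

```text
time_s: 4.37
tcp_pos: [0.4902, 0.0021, 0.0229]
tool_rot: [2.222, 2.221, 0.0]
force: [0.4, -0.3, -0.5]
grip_width: 0.0852
```

>>> jog_arm:
  commands:
    - [0,0,0,0,0,0]
    - [0,0,0,0,0,0]
    - [0,0,0,0,0,0]
    - [0,0,0,0,0,0]
    - [0,0,0,0,0,0]
    - [0,0,0,0,0,0]
    - [0,0,0,0,0,0]
    - [0,0,0,0,0,0]
  claw: 0.05
  grip_force: 50

```text
time_s: 5.03
tcp_pos: [0.4908, 0.0023, 0.0246]
tool_rot: [2.22, 2.219, 0.002]
force: [-3.1, 0.0, 11.6]
grip_width: 0.0566
```

Run:
```python
from h import *
s=r.state();print(s['time_s'],s['tcp_pos'],s['force'])
im,p=shot('wrist','w3')
print(at(camera_params('wrist'),261,240,.068))
im,p=shot('side','s3')
cv2.imwrite('pics/s3.png',cv2.resize(im[150:270,200:360],None,fx=4,fy=4)[:,:,::-1])
```

```text
5.0333 [0.49080875 0.00227058 0.02456728] [-3.12150514  0.02193136 11.6032429 ]
[0.49164096 0.03506152 0.068     ]
```

View pics/w3.png

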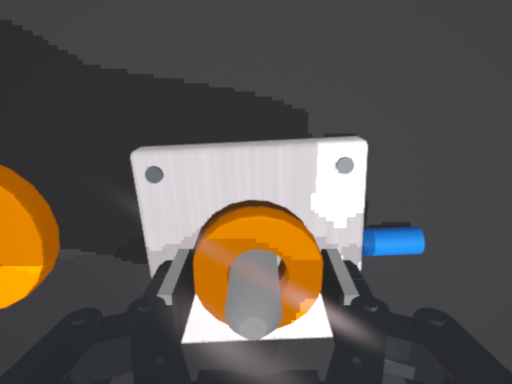

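View pics/s3.png

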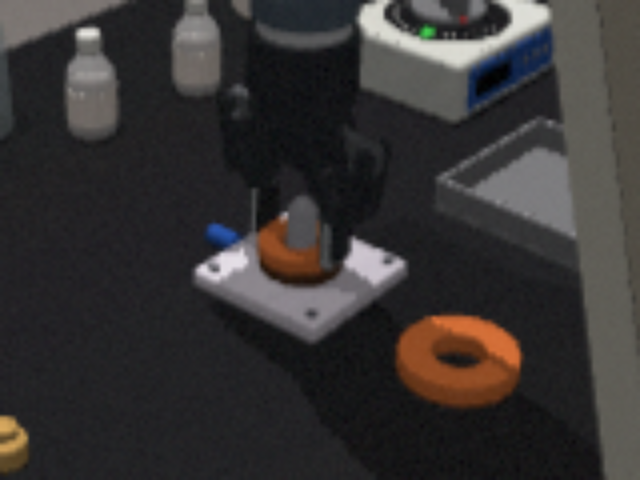

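>>> jog_arm:
  commands:
    - [0,0,-0.01,0,0,0]
    - [0,0,-0.03,0,0,0]
    - [0,0,-0.06,0,0,0]
    - [0,0,-0.09,0,0,0]
    - [0,0,-0.09,0,0,0]
    - [0,0,-0.09,0,0,0]

```text
time_s: 5.63
tcp_pos: [0.4911, 0.0023, 0.1148]
tool_rot: [2.219, 2.219, 0.004]
force: [0.1, -0.8, -1.2]
grip_width: 0.0566
```

Run:
```python
from h import *
s=r.state();print(s['time_s'],s['tcp_pos'],s['force'])
im,p=shot('wrist','w4')
im,p=shot('side','s4')
cv2.imwrite('pics/s4.png',cv2.resize(im[150:270,200:360],None,fx=4,fy=4)[:,:,::-1])
```

```text
5.6333 [0.49112008 0.00232837 0.11480553] [ 0.05564555 -0.84152023 -1.22900572]
```

View pics/w4.png

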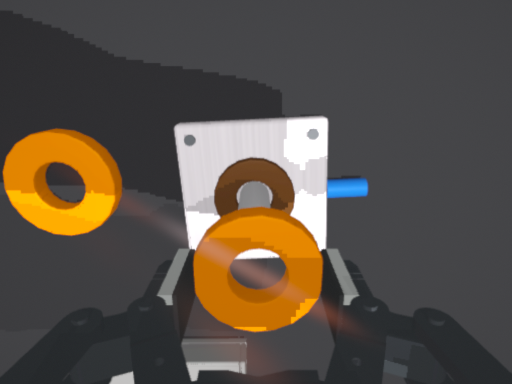

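View pics/s4.png

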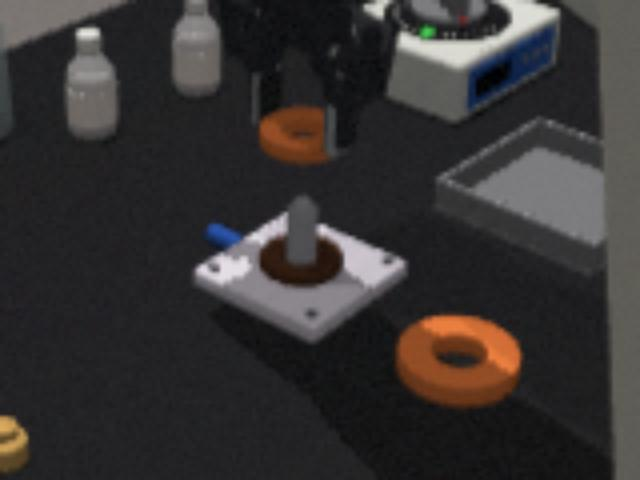

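Run:
```python
from h import *
s=r.state();R=Ro.from_rotvec(s['tool_rot']).as_matrix();
p=camera_params('wrist')
for w in (.0283,.03):
 for d in (-.005,0,.003,.006,.009):
  print(w,d,[proj(p,s['tcp_pos']+R@np.array([x,y,-d])).round(1).tolist() for x in(.011,-.011) for y in(w,-w)])
im=cv2.imread('pics/w4.png')
cv2.imwrite('pics/w4z.png',cv2.resize(im[200:384,130:380],None,fx=3,fy=3))
im=im[:,:,::-1].copy()
for sb,ce,m in blobs(im,8,22):
  print(sb)
  if sb[0]>150:
   for d in (-.005,0,.005,.01): # ring top at tool z=-d
    c,rr=ringfit(p,m,s['tcp_pos'][2]+d+.0); print(d,R.T@(np.r_[c,s['tcp_pos'][2]+d]-s['tcp_pos']),rr)
```

```text
0.0283 -0.005 [[316.8, 235.1], [198.8, 235.0], [314.3, 275.0], [201.2, 274.9]]
0.0283 0 [[318.6, 239.8], [197.1, 239.7], [316.0, 280.7], [199.6, 280.6]]
0.0283 0.003 [[319.7, 242.8], [196.0, 242.7], [317.0, 284.2], [198.5, 284.2]]
0.0283 0.006 [[320.9, 245.9], [194.9, 245.8], [318.1, 287.9], [197.5, 287.9]]
0.0283 0.009 [[322.1, 249.1], [193.7, 249.0], [319.2, 291.8], [196.4, 291.7]]
0.03 -0.005 [[320.3, 235.1], [195.3, 235.0], [317.7, 275.0], [197.8, 274.9]]
0.03 0 [[322.2, 239.8], [193.4, 239.7], [319.5, 280.7], [196.1, 280.6]]
0.03 0.003 [[323.4, 242.8], [192.3, 242.7], [320.6, 284.3], [195.0, 284.2]]
0.03 0.006 [[324.7, 245.9], [191.1, 245.8], [321.7, 288.0], [193.9, 287.9]]
0.03 0.009 [[325.9, 249.1], [189.8, 249.0], [322.9, 291.8], [192.7, 291.7]]
[   2  128  120  108 8568]
[  193   159   131   174 13745]
-0.005 [-0.00083989 -0.00048435  0.00499992] 0.03858363608091319
0 [ 1.99086648e-03 -4.80359887e-04 -1.25264092e-07] 0.037283624317674485
0.005 [ 0.00482163 -0.00047637 -0.00500017] 0.03598361255443701
0.01 [ 0.00765238 -0.00047239 -0.01000021] 0.03468360079119608
```

View pics/w4z.png

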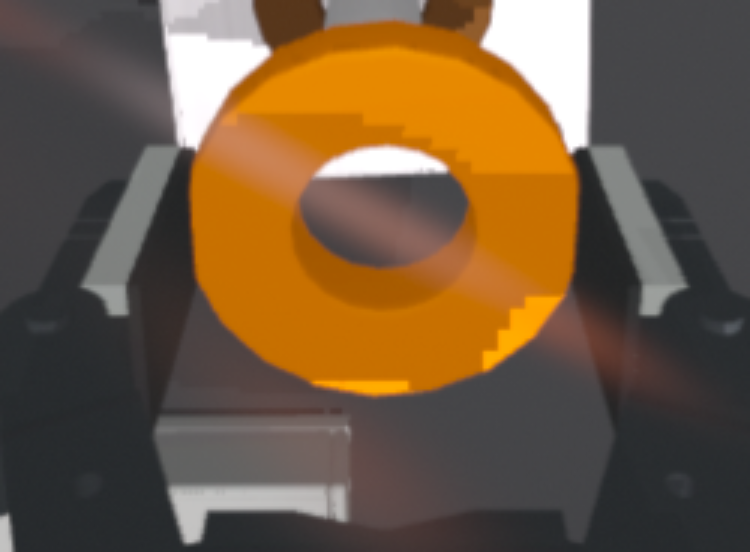

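>>> jog_arm:
  commands:
    - [0.035,0,0,0,0,0]
    - [0.07,0,0,0,0,0]
    - [0.105,0,0,0,0,0]
    - [0.138,0,0.0,0,0,0]
    - [0.138,0,0.035,0,0,0]
    - [0.138,0,0.07,0,0,0]
    - [0.138,0,0.095,0,0,0]
    - [0.138,0,0.105,0,0,0]
    - [0.138,0,0.112,0,0,0]
    - [0.138,0,0.112,0,0,0]
    - [0.138,0,0.112,0,0,0]

```text
time_s: 6.65
tcp_pos: [0.4892, 0.1404, -0.0002]
tool_rot: [-2.221, -2.221, 0.002]
force: [-0.7, 0.6, -0.9]
grip_width: 0.0566
```

Run:
```python
from h import *
s=r.state();print(s['time_s'],s['tcp_pos'],s['force'])
im,p=shot('wrist','w5')
im,p=shot('side','s4')
cv2.imwrite('pics/s5.png',cv2.resize(im[170:290,160:320],None,fx=4,fy=4)[:,:,::-1])
```

```text
6.65 [ 4.89227794e-01  1.40406646e-01 -2.34328476e-04] [-0.68606508  0.60778981 -0.89839231]
```

View pics/s5.png

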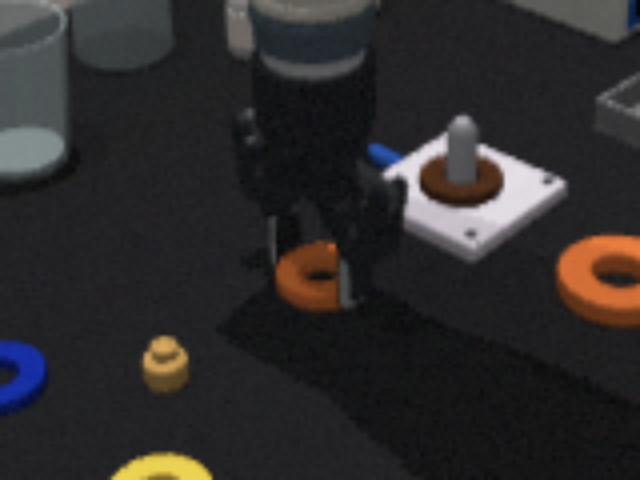

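>>> jog_arm:
  commands:
    - [0,0,0.001,0,0,0]
    - [0,0,0.002,0,0,0]
    - [0,0,0.003,0,0,0]
    - [0,0,0.003,0,0,0]
    - [0,0,0.003,0,0,0]

```text
time_s: 7.17
tcp_pos: [0.4901, 0.1404, -0.0014]
tool_rot: [2.221, 2.221, 0.001]
force: [-4.2, -0.4, 15.1]
grip_width: 0.0569
```

>>> jog_arm:
  commands:
    - [0,0,-0.002,0,0,0]
    - [0,0,-0.002,0,0,0]
    - [0,0,-0.002,0,0,0]
    - [0,0,-0.002,0,0,0]
    - [0,0,-0.002,0,0,0]
    - [0,0,-0.03,0,0,0]
    - [0,0,-0.07,0,0,0]
    - [0,0,-0.1,0,0,0]
    - [0,0,-0.1,0,0,0]
  claw: 0.085

```text
time_s: 7.92
tcp_pos: [0.4926, 0.1409, 0.103]
tool_rot: [2.218, 2.218, 0.01]
force: [1.0, -0.1, 0.4]
grip_width: 0.0849
```

Run:
```python
from h import *
s=r.state();print(s['time_s'],s['tcp_pos'],s['force'])
for c in ('wrist','side','top'):
  im,p=shot(c,c+'6')
  for sb,ce,m in blobs(im,8,22): print(c,sb,ringfit(p,m,.012 if c!='side' else .006))
  print([ (d['p'],d['xyz']) for d in models.tip_of('clamp',c)])
  print([ (d['p'],d['xyz']) for d in models.tip_of('spent',c)])
  print([ (d['p'],d['xyz']) for d in models.tip_of('stand_seat',c)])
p=camera_params('wrist'); print(-p['R'].T@p['t'])
```

```text
7.9167 [0.49264836 0.14088803 0.10298564] [ 0.95478779 -0.10122561  0.44079406]
wrist [229   0  46  23 179] (array([0.48976234, 0.26948651]), np.float64(0.013227723217445109))
wrist [ 212  156   82   82 4433] (array([0.48992327, 0.13994342]), np.float64(0.030363799481290882))
wrist [  34  298   66   40 1443] (array([0.33763016, 0.03658927]), np.float64(0.021827535463391008))
wrist [257 330  31  32 377] (array([0.50606604, 0.00596146]), np.float64(0.012841909786351045))
[(0.61, [0.4884, 0.1348, 0.0])]
[(0.88, [0.4904, 0.0031, 0.0146])]
[(0.61, [0.4874, -0.0033, 0.0104])]
side [299 229  32  22 541] (array([0.34596178, 0.00580061]), np.float64(0.044872991763531746))
side [229 231  23  17 285] (array([0.4889456 , 0.13895923]), np.float64(0.032441459042672996))
side [196 254  11  14 120] (array([0.49309446, 0.26668808]), np.float64(0.018945310890410783))
[(0.86, [0.4871, 0.1356, -0.0001]), (0.68, [0.4113, -0.2177, 0.0006]), (0.64, [0.348, 0.006, 0.0001])]
[(0.62, [0.4884, -0.0003, 0.015])]
[(0.86, [0.4883, -0.0017, 0.0099])]
top [405  76  14  14 159] (array([ 0.86868087, -0.39547731]), np.float64(0.019188266354802266))
top [267 210  21  21 248] (array([ 0.49022419, -0.00081759]), np.float64(0.027299236835467134))
top [234 214   3  15  35] (array([0.49053126, 0.12222668]), np.float64(0.014649935310792877))
top [261 259  31  32 636] (array([0.34633309, 0.0073678 ]), np.float64(0.03993677185999112))
top [111 291  30  25 236] (array([0.28352491, 0.40342033]), np.float64(0.029463707384762703))
[(0.86, [0.3435, 0.0088, 0.0001]), (0.46, [0.4896, 0.1391, -0.003])]
[(0.7, [0.4909, -0.0016, 0.0186]), (0.35, [0.7708, 0.1824, 0.0022])]
[(0.93, [0.4888, -0.0039, 0.0102])]
[0.48951875 0.22365948 0.24052151]
```

View pics/wrist6.png

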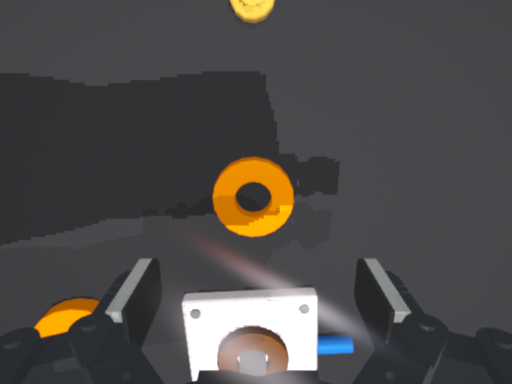

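View pics/top6.png

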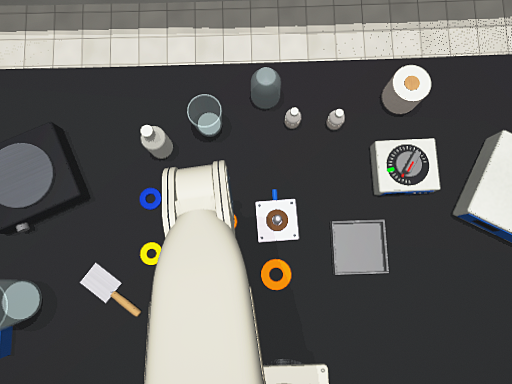

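>>> jog_arm:
  commands:
    - [-0.04,-0.001,0,0,0,0]
    - [-0.08,-0.002,0,0,0,0]
    - [-0.12,-0.003,0,0,0,0]
    - [-0.142,-0.003,0,0,0,0]
    - [-0.142,-0.003,0,0,0,0]
    - [-0.142,-0.003,0,0,0,0]

```text
time_s: 9.02
tcp_pos: [0.4869, -0.0026, 0.0974]
tool_rot: [-2.224, -2.218, -0.0]
force: [0.1, -0.3, -0.2]
grip_width: 0.0848
```

Run:
```python
from h import *
s=r.state();print(s['time_s'],s['tcp_pos'],s['force'],Ro.from_rotvec(s['tool_rot']).as_matrix().round(3))
im,p=shot('wrist','w7')
cv2.imwrite('pics/w7z.png',cv2.resize(im[120:310,160:360],None,fx=3,fy=3)[:,:,::-1])
for X in [(.489,-.001,.068),(.489,-.001,.014),(.489,-.001,.024)]: print(proj(p,X))
```

```text
9.0167 [ 0.48689345 -0.00258946  0.09744166] [ 0.05764273 -0.31184881 -0.22316158] [[ 0.003  1.    -0.   ]
 [ 1.    -0.003  0.   ]
 [ 0.    -0.    -1.   ]]
[261.48312018 230.95935314]
[260.58139757 198.15499452]
[260.71822901 203.13552922]
```

View pics/w7z.png

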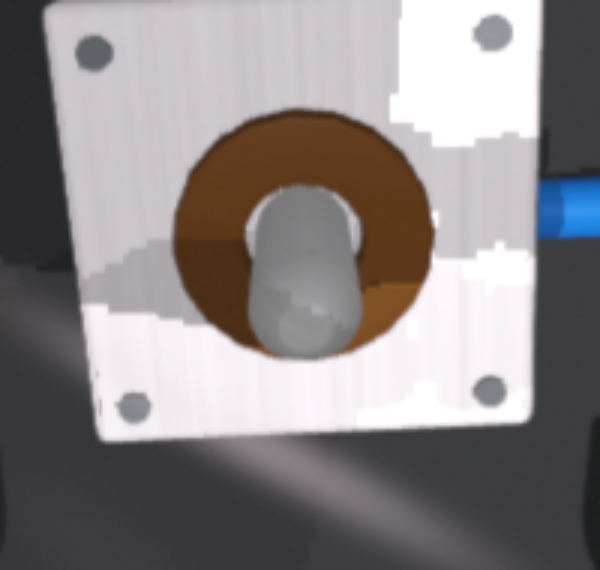

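>>> jog_arm:
  commands:
    - [0.003,0.0024,0.03,0,0,0]
    - [0.003,0.0024,0.06,0,0,0]
    - [0.003,0.0024,0.075,0,0,0]
    - [0.003,0.0024,0.083,0,0,0]
    - [0.003,0.0024,0.083,0,0,0]
    - [0.003,0.0024,0.083,0,0,0]

```text
time_s: 9.57
tcp_pos: [0.4895, 0.0022, 0.0149]
tool_rot: [-2.22, -2.223, 0.0]
force: [-0.3, -0.3, 0.2]
grip_width: 0.0848
```

>>> jog_arm:
  commands:
    - [0,0,0,0,0,0]
    - [0,0,0,0,0,0]
    - [0,0,0,0,0,0]
    - [0,0,0,0,0,0]
    - [0,0,0,0,0,0]
    - [0,0,0,0,0,0]
    - [0,0,0,0,0,0]
    - [0,0,0,0,0,0]
  claw: 0.05

```text
time_s: 10.23
tcp_pos: [0.4901, 0.0016, 0.0165]
tool_rot: [2.22, 2.22, 0.003]
force: [-4.4, 1.8, 16.4]
grip_width: 0.056
```

Held. Lift and check.

>>> jog_arm:
  commands:
    - [0,0,-0.01,0,0,0]
    - [0,0,-0.04,0,0,0]
    - [0,0,-0.07,0,0,0]
    - [0,0,-0.1,0,0,0]
    - [0,0,-0.1,0,0,0]
    - [0,0,-0.1,0,0,0]

```text
time_s: 10.73
tcp_pos: [0.4905, 0.0013, 0.1167]
tool_rot: [2.219, 2.219, 0.004]
force: [1.1, 0.4, -0.7]
grip_width: 0.0561
```

Run:
```python
from h import *
s=r.state();print(s['time_s'],s['tcp_pos'],s['force'])
im,p=shot('wrist','w8')
im,p=shot('side')
cv2.imwrite('pics/s8.png',cv2.resize(im[150:290,140:360],None,fx=3,fy=3)[:,:,::-1])
print([ (d['p'],d['xyz']) for d in models.tip_of('tray','side')])
print([ (d['p'],d['xyz']) for d in models.tip_of('tray','top')])
print(dtool([.413,-.216,.1]))
```

```text
10.7333 [0.49046454 0.00130005 0.11665173] [ 1.14053277  0.35170145 -0.69394816]
[(0.69, [0.413, -0.2161, -0.001])]
[(0.77, [0.4138, -0.2134, 0.0024])]
[-0.21758794 -0.07558384  0.01365573]
```

View pics/s8.png

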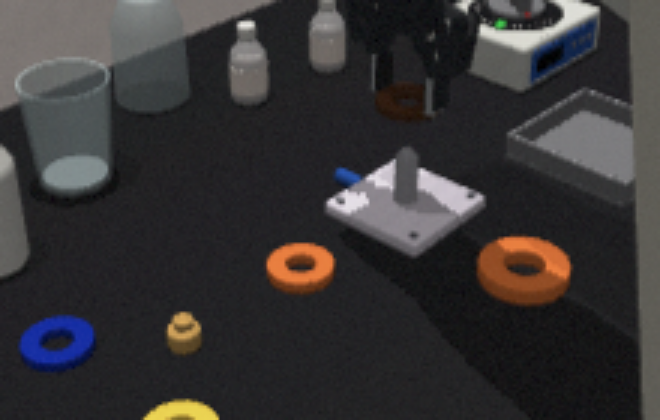

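View pics/w8.png

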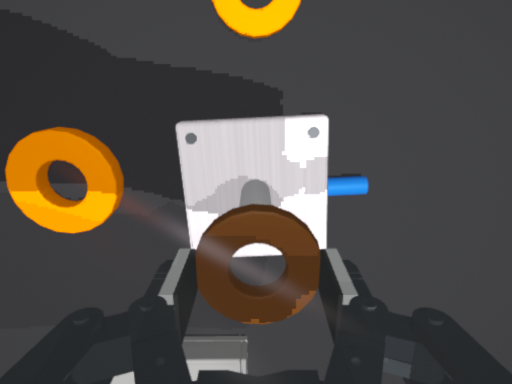

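>>> jog_arm:
  commands:
    - [-0.036,-0.0125,0,0,0,0]
    - [-0.072,-0.025,0,0,0,0]
    - [-0.108,-0.0375,0,0,0,0]
    - [-0.144,-0.05,0,0,0,0]
    - [-0.18,-0.0625,0,0,0,0]
    - [-0.217,-0.0755,0,0,0,0]
    - [-0.217,-0.0755,0.03,0,0,0]
    - [-0.217,-0.0755,0.06,0,0,0]
    - [-0.217,-0.0755,0.08,0,0,0]
    - [-0.217,-0.0755,0.098,0,0,0]
    - [-0.217,-0.0755,0.106,0,0,0]
    - [-0.217,-0.0755,0.106,0,0,0]

```text
time_s: 11.93
tcp_pos: [0.4125, -0.2149, 0.0068]
tool_rot: [-2.219, -2.218, 0.002]
force: [-0.1, -0.1, 0.3]
grip_width: 0.0559
```

>>> jog_arm:
  commands:
    - [0,0,0,0,0,0]
    - [0,0,0,0,0,0]
    - [0,0,0,0,0,0]
    - [0,0,0,0,0,0]
    - [0,0,0,0,0,0]
    - [0,0,-0.02,0,0,0]
    - [0,0,-0.06,0,0,0]
    - [0,0,-0.1,0,0,0]
    - [0,0,-0.1,0,0,0]
  claw: 0.08

```text
time_s: 12.68
tcp_pos: [0.4163, -0.2173, 0.1151]
tool_rot: [2.214, 2.215, 0.002]
force: [0.3, -1.2, 0.8]
grip_width: 0.0797
```

Run:
```python
from h import *
s=r.state();print(s['time_s'],s['tcp_pos'],s['force'])
im,p=shot('wrist','w9')
for c in ('side','top'):
  im,p=shot(c,c+'9')
  for q in ('filter_blue','filter_yellow','filter_green','filter_white','clamp'): print(c,q,[ (d['p'],d['xyz']) for d in models.tip_of(q,c)])
  for n,(lo,hi) in [('blue',(110,130)),('yellow',(25,35))]:
    for sb,ce,m in blobs(im,lo,hi): print(c,n,ringfit(p,m,.01))
```

```text
12.6833 [ 0.41629283 -0.21726634  0.11509015] [ 0.31520105 -1.23655366  0.76666414]
side filter_blue [(0.67, [0.5574, 0.3422, -0.0019])]
side filter_yellow [(0.89, [0.4111, 0.3413, 0.0026])]
side filter_green [(0.4, [0.495, 0.27, -0.0003])]
side filter_white [(0.42, [0.5603, 0.3443, -0.0023])]
side clamp [(0.81, [0.3459, 0.0065, 0.002]), (0.56, [0.4888, 0.1362, -0.0024])]
side blue (array([0.55869052, 0.00689038]), np.float64(0.011715185601330296))
side blue (array([0.55490142, 0.34654199]), np.float64(0.029740418453133157))
side yellow (array([0.40642766, 0.34216672]), np.float64(0.026189973036768396))
top filter_blue [(0.63, [0.5602, 0.3449, 0.0037]), (0.3, [0.7613, -0.1664, 0.0006])]
top filter_yellow [(0.64, [0.4099, 0.3378, -0.001])]
top filter_green []
top filter_white [(0.36, [0.7018, 0.3131, 0.0014])]
top clamp [(0.93, [0.3446, 0.0058, 0.0027]), (0.62, [0.6142, -0.3094, 0.0639]), (0.58, [0.489, 0.137, -0.0009])]
top blue (array([0.56003851, 0.34391363]), np.float64(0.029538841930100465))
top yellow (array([0.41149415, 0.34025359]), np.float64(0.029103118388073872))
```

View pics/w9.png

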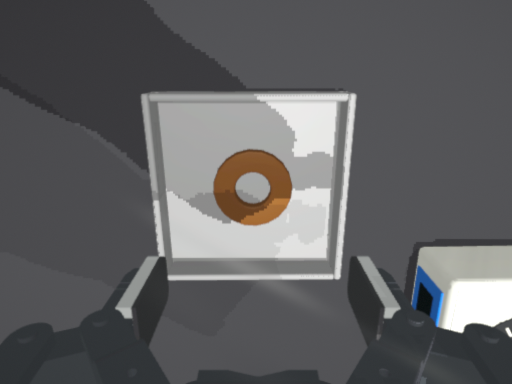

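View pics/top9.png

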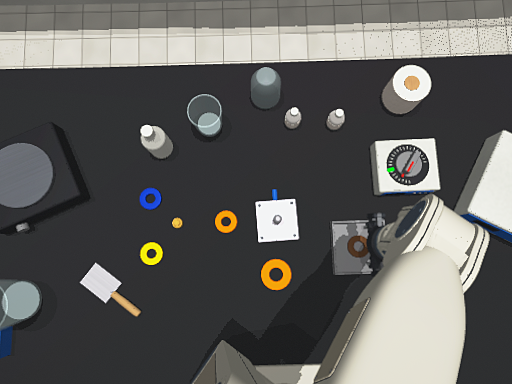

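>>> jog_arm:
  commands:
    - [0.04,0.01,-0.02,0,0,0]
    - [0.56,0.1435,-0.02,0,0,0]
    - [0.56,0.1435,-0.02,0,0,0]
    - [0.56,0.1435,-0.02,0,0,0]
    - [0.56,0.1435,-0.02,0,0,0]
    - [0.56,0.1435,-0.02,0,0,0]
    - [0.56,0.1435,-0.02,0,0,0]
    - [0.56,0.1435,-0.02,0,0,0]
    - [0.56,0.1435,-0.02,0,0,0]
    - [0.56,0.1435,-0.02,0,0,0]
    - [0.56,0.1435,-0.02,0,0,0]
    - [0.56,0.1435,-0.02,0,0,0]
  claw: 0.085

```text
time_s: 14.33
tcp_pos: [0.5369, 0.2671, 0.1282]
tool_rot: [2.221, 2.222, 0.0]
force: [1.5, -1.9, -0.3]
grip_width: 0.0849
```

Run:
```python
from h import *
s=r.state();print(s['time_s'],s['tcp_pos'],s['force'],s['dq'].round(2));print(dtool([.5598,.343,.09]))
```

```text
14.3333 [0.53691724 0.26709733 0.1281517 ] [ 1.46030942 -1.93020153 -0.3342711 ] [ 0.73  0.51  0.81  0.29 -0.    0.73]
[0.07589828 0.02289704 0.03815186]
```

>>> jog_arm:
  commands:
    - [0.035,0.011,0.02,0,0,0]
    - [0.07,0.021,0.04,0,0,0]
    - [0.07,0.021,0.04,0,0,0]
    - [0.07,0.021,0.04,0,0,0]
    - [0.07,0.021,0.04,0,0,0]

```text
time_s: 14.75
tcp_pos: [0.5575, 0.3346, 0.0879]
tool_rot: [-2.221, -2.222, 0.002]
force: [-0.2, 0.1, 0.3]
grip_width: 0.0849
```

```bash
cat > wr.py <<'E'
from h import *
import sys
s=r.state();print(s['time_s'],s['tcp_pos'].round(4),s['force'].round(1),s['grip_width'])
im,p=shot('wrist',sys.argv[1])
lo,hi,z=int(sys.argv[2]),int(sys.argv[3]),float(sys.argv[4])
R=Ro.from_rotvec(s['tool_rot']).as_matrix()
for sb,ce,m in blobs(im,lo,hi,amin=1500,vmin=60):
    c,rr=ringfit(p,m,z-.005)  # mid height
    print(sb,'circle at mid',c.round(4),rr.round(4),'tool',(R.T@(np.r_[c,z]-s['tcp_pos'])).round(4))
E
python3 wr.py w10 105 135 .01
```

```text
14.75 [0.5575 0.3346 0.0879] [-0.2  0.1  0.3] 0.08491338998964001
[ 217  144   88   86 4908] circle at mid [0.5593 0.3437] 0.0306 tool [0.0091 0.0019 0.0779]
```

View pics/w10.png

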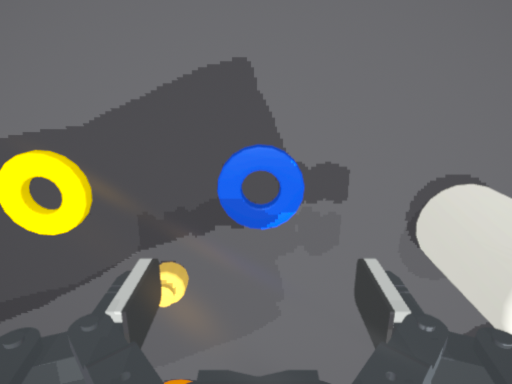

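>>> jog_arm:
  commands:
    - [0.0088,0.0018,0.03,0,0,0]
    - [0.0088,0.0018,0.06,0,0,0]
    - [0.0088,0.0018,0.078,0,0,0]
    - [0.0088,0.0018,0.086,0,0,0]
    - [0.0088,0.0018,0.086,0,0,0]
    - [0.0088,0.0018,0.086,0,0,0]

```text
time_s: 15.3
tcp_pos: [0.5604, 0.343, 0.0037]
tool_rot: [2.222, 2.22, 0.002]
force: [0.0, -0.5, 0.6]
grip_width: 0.0852
```

>>> jog_arm:
  commands:
    - [0,0,0,0,0,0]
    - [0,0,0,0,0,0]
    - [0,0,0,0,0,0]
    - [0,0,0,0,0,0]
    - [0,0,0,0,0,0]
    - [0,0,0,0,0,0]
    - [0,0,0,0,0,0]
    - [0,0,0,0,0,0]
  claw: 0.05

```text
time_s: 15.97
tcp_pos: [0.564, 0.3447, 0.0071]
tool_rot: [2.219, 2.217, 0.015]
force: [6.4, -1.5, 19.9]
grip_width: 0.05
```

>>> jog_arm:
  commands:
    - [0,0,-0.01,0,0,0]
    - [0,0,-0.04,0,0,0]
    - [0,0,-0.07,0,0,0]
    - [0,0,-0.1,0,0,0]
    - [0,0,-0.12,0,0,0]
    - [0,0,-0.12,0,0,0]
    - [0,0,-0.12,0,0,0]

```text
time_s: 16.55
tcp_pos: [0.5602, 0.344, 0.1244]
tool_rot: [2.22, 2.221, 0.005]
force: [-0.3, -0.3, -1.1]
grip_width: 0.0501
```

```bash
python3 wr.py w11 105 135 .126; python3 -c "
from h import *
print(dtool([.489,0.0015,.12]))"
```

```text
16.55 [0.5602 0.344  0.1244] [-0.3 -0.3 -1.1] 0.050088804818253056
[ 217  147   75   75 3704] circle at mid [0.5584 0.3805] 0.0171 tool [ 0.0365 -0.0017 -0.0015]
[-0.34212978 -0.07056694  0.00262716]
```

View pics/w11.png

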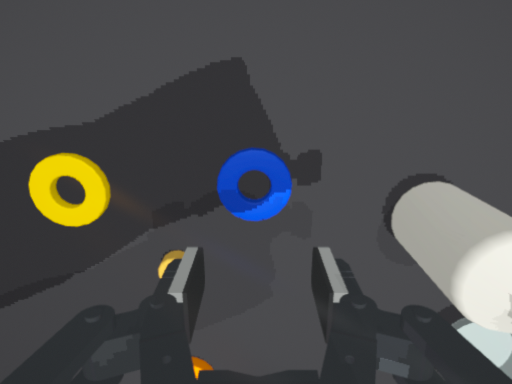

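```bash
python3 wr.py w12 105 135 .01
```

```text
16.6 [0.5595 0.3436 0.1228] [-0.2 -0.6 -1. ] 0.05015692420270474
[ 217  147   77   75 3748] circle at mid [0.5577 0.3438] 0.0306 tool [ 1.000e-04 -1.900e-03  1.128e-01]
```

>>> jog_arm:
  commands:
    - [0,-0.0015,0.0,0,0,0]
    - [0,-0.0015,0.0,0,0,0]
    - [0,-0.0015,0.03,0,0,0]
    - [0,-0.0015,0.07,0,0,0]
    - [0,-0.0015,0.1,0,0,0]
    - [0,-0.0015,0.118,0,0,0]
    - [0,-0.0015,0.126,0,0,0]
    - [0,-0.0015,0.126,0,0,0]
    - [0,-0.0015,0.126,0,0,0]
  claw: 0.085

```text
time_s: 17.4
tcp_pos: [0.5583, 0.3437, -0.0035]
tool_rot: [-2.221, -2.221, 0.0]
force: [0.2, -0.3, 0.2]
grip_width: 0.0848
```

>>> jog_arm:
  commands:
    - [0,0,0,0,0,0]
    - [0,0,0,0,0,0]
    - [0,0,0,0,0,0]
    - [0,0,0,0,0,0]
    - [0,0,0,0,0,0]
    - [0,0,0,0,0,0]
    - [0,0,0,0,0,0]
    - [0,0,0,0,0,0]
  claw: 0.05

```text
time_s: 18.07
tcp_pos: [0.559, 0.344, -0.0012]
tool_rot: [2.221, 2.22, 0.005]
force: [-2.4, -0.6, 10.2]
grip_width: 0.0577
```

>>> jog_arm:
  commands:
    - [0,0,-0.01,0,0,0]
    - [0,0,-0.04,0,0,0]
    - [0,0,-0.07,0,0,0]
    - [0,0,-0.1,0,0,0]
    - [0,0,-0.12,0,0,0]
    - [0,0,-0.12,0,0,0]
    - [0,0,-0.12,0,0,0]

```text
time_s: 18.65
tcp_pos: [0.5588, 0.3439, 0.1185]
tool_rot: [2.22, 2.221, 0.006]
force: [-1.0, -0.2, -0.8]
grip_width: 0.0568
```

```bash
python3 wr.py w13 105 135 .127; python3 -c "
from h import *
print(dtool([.489,0.0015,.12]))"
```

```text
18.65 [0.5588 0.3439 0.1185] [-1.  -0.2 -0.8] 0.05682392804829945
[  192   203   132   125 11159] circle at mid [0.5588 0.3414] 0.0319 tool [-0.0025 -0.     -0.0085]
[-0.34209467 -0.06914207 -0.00332332]
```

View pics/w13.png

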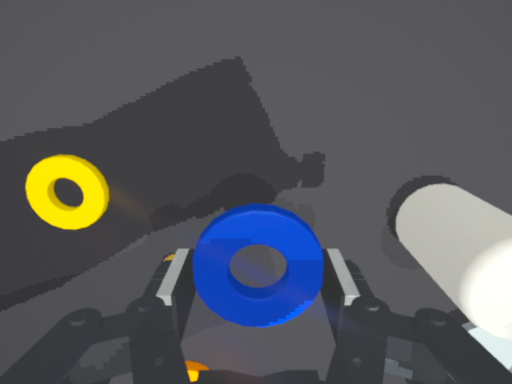

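>>> jog_arm:
  commands:
    - [-0.03,-0.006,0,0,0,0]
    - [-0.065,-0.0131,0,0,0,0]
    - [-0.1,-0.0203,0,0,0,0]
    - [-0.135,-0.0274,0,0,0,0]
    - [-0.17,-0.0345,0,0,0,0]
    - [-0.205,-0.0416,0,0,0,0]
    - [-0.24,-0.0487,0,0,0,0]
    - [-0.275,-0.0558,0,0,0,0]
    - [-0.31,-0.0629,0,0,0,0]
    - [-0.345,-0.0695,0,0,0,0]
    - [-0.345,-0.0695,0,0,0,0]
    - [-0.345,-0.0695,0,0,0,0]

```text
time_s: 19.7
tcp_pos: [0.4878, -0.003, 0.1154]
tool_rot: [-2.224, -2.216, 0.002]
force: [0.3, -0.1, -0.1]
grip_width: 0.0573
```

>>> jog_arm:
  commands:
    - [0,0,0,0,0,0]
    - [0,0,0,0,0,0]
    - [0,0,0,0,0,0]

```text
time_s: 19.95
tcp_pos: [0.4886, -0.0003, 0.116]
tool_rot: [-2.219, -2.223, 0.0]
force: [0.1, -0.3, -1.9]
grip_width: 0.0572
```

```bash
python3 wr.py w14 105 135 .127; python3 -c "
from h import *
print(dtool([.489,-0.001,.12]),r.state()['tcp_pos'])"
```

```text
19.95 [ 4.886e-01 -3.000e-04  1.160e-01] [ 0.1 -0.3 -1.9] 0.057228347279023394
[  192   204   132   124 10871] circle at mid [ 0.4885 -0.0016] 0.0312 tool [-0.0012 -0.0001 -0.011 ]
[-0.00068806  0.00033949 -0.00400898] [ 4.88657289e-01 -3.11790269e-04  1.15991315e-01]
```

View pics/w14.png

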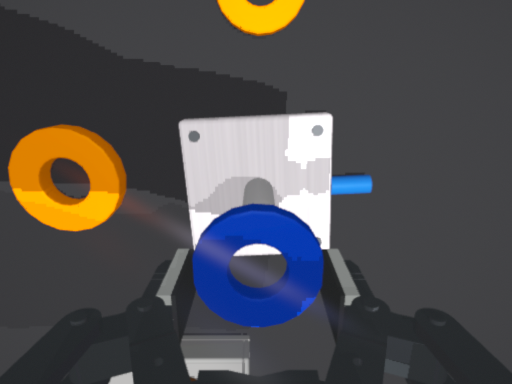

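>>> jog_arm:
  commands:
    - [0,0,0.02,0,0,0]
    - [0,0,0.035,0,0,0]
    - [0,0,0.045,0,0,0]
    - [0,0,0.052,0,0,0]
    - [0,0,0.058,0,0,0]
    - [0,0,0.063,0,0,0]
    - [0,0,0.063,0,0,0]

```text
time_s: 20.58
tcp_pos: [0.4884, -0.0011, 0.0526]
tool_rot: [-2.22, -2.221, 0.001]
force: [-0.6, -0.4, -1.5]
grip_width: 0.0572
```

>>> jog_arm:
  commands:
    - [0,0,0.008,0,0,0]
    - [0,0,0.016,0,0,0]
    - [0,0,0.024,0,0,0]
    - [0,0,0.031,0,0,0]
    - [0,0,0.035,0,0,0]
    - [0,0,0.038,0,0,0]
    - [0,0,0.038,0,0,0]

```text
time_s: 21.17
tcp_pos: [0.4883, -0.0014, 0.0146]
tool_rot: [-2.221, -2.221, 0.001]
force: [0.4, -0.2, -0.9]
grip_width: 0.0571
```

Run:
```python
from h import *
s=r.state();print(s['time_s'],s['tcp_pos'],s['force'])
im,p=shot('side')
cv2.imwrite('pics/s15.png',cv2.resize(im[150:290,140:360],None,fx=3,fy=3)[:,:,::-1])
```

```text
21.1667 [ 0.48834181 -0.00138396  0.01455286] [ 0.38765098 -0.17145822 -0.93576289]
```

View pics/s15.png

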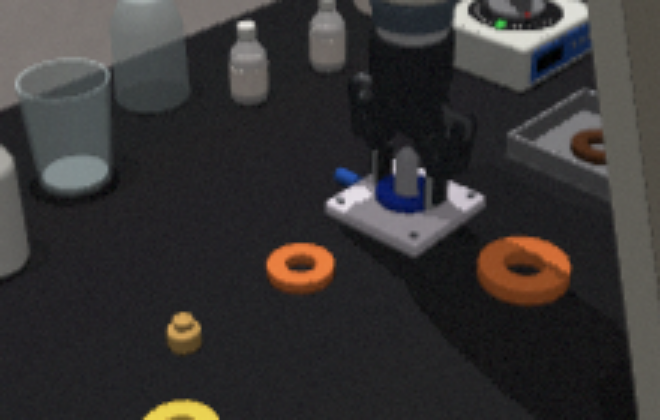

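>>> jog_arm:
  commands:
    - [0,0,0.001,0,0,0]
    - [0,0,0.001,0,0,0]
    - [0,0,0.001,0,0,0]
    - [0,0,0.001,0,0,0]
    - [0,0,0.001,0,0,0]
    - [0,0,-0.02,0,0,0]
    - [0,0,-0.05,0,0,0]
    - [0,0,-0.08,0,0,0]
    - [0,0,-0.1,0,0,0]
    - [0,0,-0.1,0,0,0]
    - [0,0,-0.1,0,0,0]
  claw: 0.08

```text
time_s: 22.13
tcp_pos: [0.4892, -0.0015, 0.1162]
tool_rot: [2.22, 2.22, 0.002]
force: [-0.2, 0.2, -1.2]
grip_width: 0.0799
```

```bash
python3 wr.py w16 105 135 .024
python3 - <<'E'
from h import *
im,p=shot('top','top16')
for sb,ce,m in blobs(im,25,35): print(ringfit(p,m,.01))
print(dtool([.411,.34,.12]))
E
```

```text
22.1333 [ 0.4892 -0.0015  0.1162] [-0.2  0.2 -1.2] 0.07986212709270779
[ 217  154   80   78 3264] circle at mid [ 0.4887 -0.0015] 0.0297 tool [ 0.     -0.0007  0.0922]
(array([0.41136129, 0.34028961]), np.float64(0.0290608976941896))
[ 0.34130937 -0.07713728 -0.00536645]
```

View pics/w16.png

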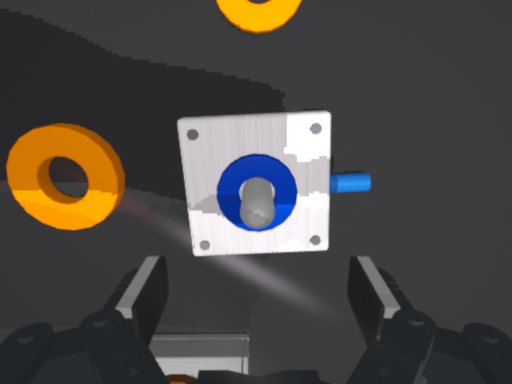

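>>> jog_arm:
  commands:
    - [0.035,-0.0077,0,0,0,0]
    - [0.07,-0.0154,0,0,0,0]
    - [0.105,-0.0231,0,0,0,0]
    - [0.14,-0.0308,0,0,0,0]
    - [0.175,-0.0385,0,0,0,0]
    - [0.21,-0.0462,0,0,0,0]
    - [0.245,-0.054,0,0,0,0]
    - [0.28,-0.0617,0,0,0,0]
    - [0.315,-0.0694,0,0,0,0]
    - [0.341,-0.077,0.01,0,0,0]
    - [0.341,-0.077,0.03,0,0,0]
    - [0.341,-0.077,0.03,0,0,0]
  claw: 0.085

```text
time_s: 23.23
tcp_pos: [0.4089, 0.3398, 0.081]
tool_rot: [-2.217, -2.223, 0.01]
force: [-0.3, -0.9, -0.6]
grip_width: 0.0853
```

>>> jog_arm:
  commands:
    - [0,0,0,0,0,0]
    - [0,0,0,0,0,0]
    - [0,0,0,0,0,0]

```text
time_s: 23.48
tcp_pos: [0.4123, 0.339, 0.0858]
tool_rot: [2.223, 2.22, 0.001]
force: [-0.1, 0.9, 0.1]
grip_width: 0.0848
```

```bash
python3 wr.py w17 24 36 .01
```

```text
23.4833 [0.4123 0.339  0.0858] [-0.1  0.9  0.1] 0.08478250159483686
[ 211  157   88   85 4889] circle at mid [0.41   0.3392] 0.0307 tool [ 0.0002 -0.0023  0.0758]
```

View pics/w17.png

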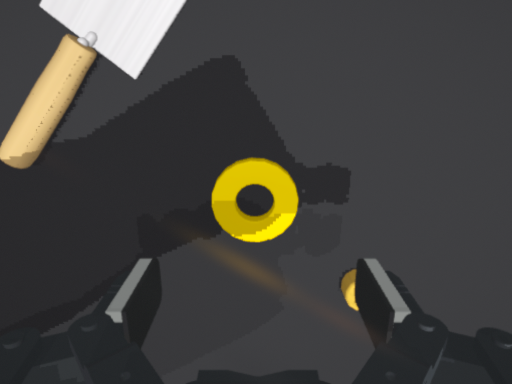

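>>> jog_arm:
  commands:
    - [0,-0.002,0.03,0,0,0]
    - [0,-0.002,0.06,0,0,0]
    - [0,-0.002,0.08,0,0,0]
    - [0,-0.002,0.089,0,0,0]
    - [0,-0.002,0.089,0,0,0]
    - [0,-0.002,0.089,0,0,0]

```text
time_s: 24.03
tcp_pos: [0.4102, 0.3395, -0.003]
tool_rot: [2.222, 2.221, 0.001]
force: [-0.2, -0.2, 1.5]
grip_width: 0.085
```

>>> jog_arm:
  commands:
    - [0,0,0,0,0,0]
    - [0,0,0,0,0,0]
    - [0,0,0,0,0,0]
    - [0,0,0,0,0,0]
    - [0,0,0,0,0,0]
    - [0,0,0,0,0,0]
    - [0,0,0,0,0,0]
    - [0,0,0,0,0,0]
  claw: 0.05

```text
time_s: 24.7
tcp_pos: [0.4105, 0.34, -0.0017]
tool_rot: [2.22, 2.221, 0.004]
force: [-2.3, -2.5, 12.4]
grip_width: 0.0568
```

>>> jog_arm:
  commands:
    - [0,0,-0.01,0,0,0]
    - [0,0,-0.04,0,0,0]
    - [0,0,-0.07,0,0,0]
    - [0,0,-0.1,0,0,0]
    - [0,0,-0.12,0,0,0]
    - [0,0,-0.12,0,0,0]
    - [0,0,-0.12,0,0,0]

```text
time_s: 25.28
tcp_pos: [0.4102, 0.34, 0.1181]
tool_rot: [2.221, 2.221, 0.005]
force: [-0.3, 0.5, -0.7]
grip_width: 0.0568
```

```bash
python3 wr.py w18 24 36 .127; python3 -c "
from h import *
print(dtool([.489,-0.001,.12]))"
```

```text
25.2833 [0.4102 0.34   0.1181] [-0.3  0.5 -0.7] 0.05677563666982263
[  192   204   132   126 11196] circle at mid [0.4102 0.3369] 0.032 tool [-0.0031 -0.     -0.0089]
[-0.34063543  0.07937021 -0.00334763]
```

View pics/w18.png

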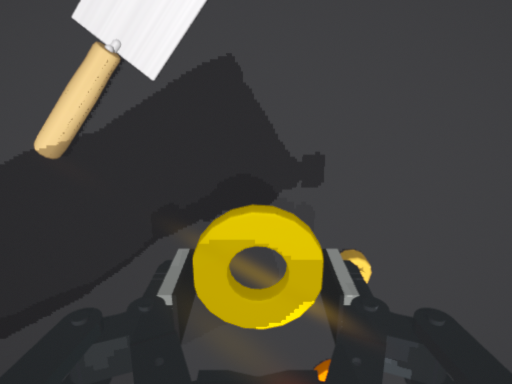

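Held well. To the post.

>>> jog_arm:
  commands:
    - [-0.03,0.007,0,0,0,0]
    - [-0.065,0.015,0,0,0,0]
    - [-0.1,0.0233,0,0,0,0]
    - [-0.135,0.0315,0,0,0,0]
    - [-0.17,0.0396,0,0,0,0]
    - [-0.205,0.0478,0,0,0,0]
    - [-0.24,0.056,0,0,0,0]
    - [-0.275,0.064,0,0,0,0]
    - [-0.31,0.0722,0,0,0,0]
    - [-0.341,0.0795,0,0,0,0]
    - [-0.341,0.0795,0,0,0,0]
    - [-0.341,0.0795,0,0,0,0]

```text
time_s: 26.33
tcp_pos: [0.4887, -0.0029, 0.115]
tool_rot: [-2.224, -2.216, 0.002]
force: [-1.0, -0.3, -0.7]
grip_width: 0.0568
```

>>> jog_arm:
  commands:
    - [0,0,0,0,0,0]
    - [0,0,0,0,0,0]
    - [0,0,0,0,0,0]

```text
time_s: 26.58
tcp_pos: [0.4887, -0.0003, 0.116]
tool_rot: [-2.219, -2.223, 0.001]
force: [0.8, 0.7, -0.6]
grip_width: 0.0569
```

```bash
python3 wr.py w19 24 36 .127; python3 -c "
from h import *
print(dtool([.489,-0.001,.12]),r.state()['tcp_pos'])"
```

```text
26.5833 [ 4.887e-01 -3.000e-04  1.160e-01] [ 0.8  0.7 -0.6] 0.05691745140664772
[  192   205   132   124 10964] circle at mid [ 0.4887 -0.0024] 0.0313 tool [-0.002 -0.    -0.011]
[-0.00066401  0.00017838 -0.00388849] [ 4.88818972e-01 -3.35674380e-04  1.16111691e-01]
```

View pics/w19.png

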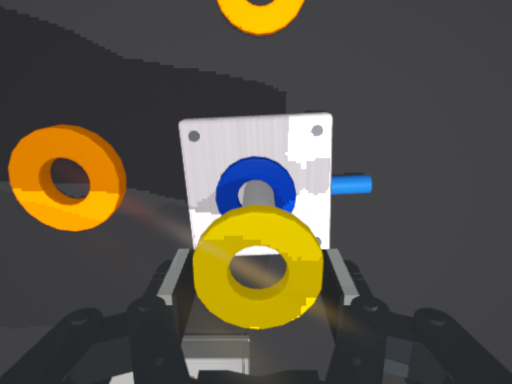

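>>> jog_arm:
  commands:
    - [0.001,0,0.02,0,0,0]
    - [0.001,0,0.035,0,0,0]
    - [0.001,0,0.045,0,0,0]
    - [0.001,0,0.052,0,0,0]
    - [0.001,0,0.058,0,0,0]
    - [0.001,0,0.063,0,0,0]
    - [0.001,0,0.063,0,0,0]

```text
time_s: 27.22
tcp_pos: [0.4889, -0.0001, 0.0527]
tool_rot: [-2.22, -2.221, 0.001]
force: [0.1, 0.6, -0.2]
grip_width: 0.0566
```

>>> jog_arm:
  commands:
    - [0,0,0.008,0,0,0]
    - [0,0,0.016,0,0,0]
    - [0,0,0.022,0,0,0]
    - [0,0,0.026,0,0,0]
    - [0,0,0.028,0,0,0]
    - [0,0,0.028,0,0,0]

```text
time_s: 27.72
tcp_pos: [0.4889, -0.0004, 0.0247]
tool_rot: [-2.221, -2.221, 0.001]
force: [-0.2, 0.3, -0.4]
grip_width: 0.0564
```

>>> jog_arm:
  commands:
    - [0,0,0.001,0,0,0]
    - [0,0,0.001,0,0,0]
    - [0,0,0.001,0,0,0]
    - [0,0,0.001,0,0,0]
    - [0,0,0.001,0,0,0]
    - [0,0,-0.02,0,0,0]
    - [0,0,-0.05,0,0,0]
    - [0,0,-0.08,0,0,0]
    - [0,0,-0.09,0,0,0]
    - [0,0,-0.09,0,0,0]
    - [0,0,-0.09,0,0,0]
  claw: 0.08

```text
time_s: 28.63
tcp_pos: [0.4894, -0.0004, 0.1156]
tool_rot: [2.221, 2.221, 0.001]
force: [-0.0, 0.7, -0.2]
grip_width: 0.0801
```

```bash
python3 wr.py w20 24 36 .034
python3 - <<'E'
from h import *
print(dtool([.489,.1365,.08]))
im,p=shot('side')
cv2.imwrite('pics/s20.png',cv2.resize(im[150:290,140:360],None,fx=3,fy=3)[:,:,::-1])
E
```

```text
28.6333 [ 4.894e-01 -4.000e-04  1.156e-01] [-0.   0.7 -0.2] 0.08014142201540837
[ 216  158   83   81 3822] circle at mid [ 0.4891 -0.001 ] 0.03 tool [-0.0006 -0.0004  0.0816]
[0.13685094 0.00016239 0.03478385]
```

View pics/w20.png

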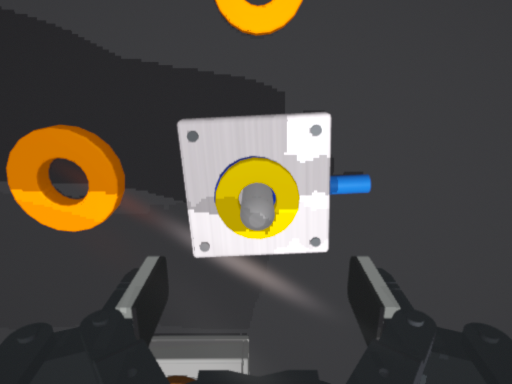

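View pics/s20.png

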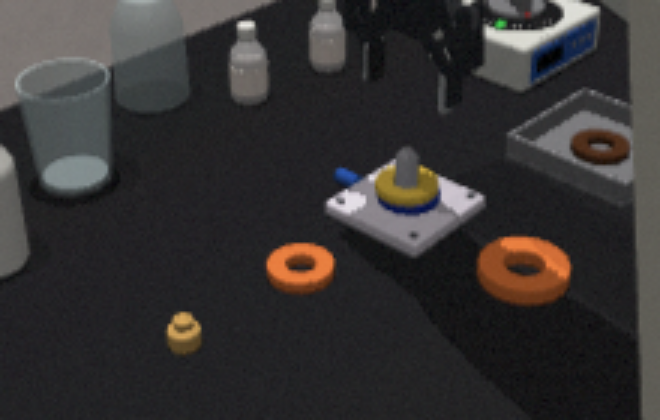

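Blue and yellow are home. Now the clamp (small, left of the stand).

>>> jog_arm:
  commands:
    - [0.035,0,0,0,0,0]
    - [0.07,0,0,0,0,0]
    - [0.105,0,0,0,0,0]
    - [0.137,0,0.01,0,0,0]
    - [0.137,0,0.03,0,0,0]
    - [0.137,0,0.03,0,0,0]
    - [0.137,0,0.03,0,0,0]
    - [0.137,0,0.03,0,0,0]
  claw: 0.085

```text
time_s: 29.4
tcp_pos: [0.489, 0.136, 0.0852]
tool_rot: [-2.222, -2.22, 0.002]
force: [-0.1, -0.4, -0.9]
grip_width: 0.0849
```

```bash
python3 wr.py w21 8 22 .012
```

```text
29.4 [0.489  0.136  0.0852] [-0.1 -0.4 -0.9] 0.08493346148162745
[ 215  155   89   87 5208] circle at mid [0.4899 0.1381] 0.031 tool [0.0021 0.0009 0.0732]
```

View pics/w21.png

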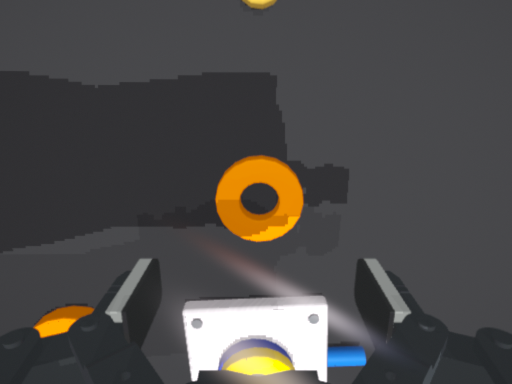

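>>> jog_arm:
  commands:
    - [0.002,0.001,0.03,0,0,0]
    - [0.002,0.001,0.06,0,0,0]
    - [0.002,0.001,0.08,0,0,0]
    - [0.002,0.001,0.087,0,0,0]
    - [0.002,0.001,0.087,0,0,0]
    - [0.002,0.001,0.087,0,0,0]

```text
time_s: 29.95
tcp_pos: [0.4908, 0.1381, -0.0008]
tool_rot: [2.222, 2.22, 0.001]
force: [1.1, 0.3, -0.1]
grip_width: 0.085
```

>>> jog_arm:
  commands:
    - [0,0,0,0,0,0]
    - [0,0,0,0,0,0]
    - [0,0,0,0,0,0]
    - [0,0,0,0,0,0]
    - [0,0,0,0,0,0]
    - [0,0,0,0,0,0]
    - [0,0,0,0,0,0]
    - [0,0,0,0,0,0]
  claw: 0.05

```text
time_s: 30.62
tcp_pos: [0.4911, 0.1386, 0.0001]
tool_rot: [2.22, 2.22, 0.003]
force: [-1.8, -1.5, 11.6]
grip_width: 0.0565
```

>>> jog_arm:
  commands:
    - [0,0,-0.01,0,0,0]
    - [0,0,-0.04,0,0,0]
    - [0,0,-0.07,0,0,0]
    - [0,0,-0.1,0,0,0]
    - [0,0,-0.12,0,0,0]
    - [0,0,-0.12,0,0,0]
    - [0,0,-0.12,0,0,0]

```text
time_s: 31.2
tcp_pos: [0.4908, 0.1387, 0.1197]
tool_rot: [2.22, 2.22, 0.004]
force: [-0.4, -0.3, -0.9]
grip_width: 0.0566
```

```bash
python3 wr.py w22 8 22 .127; python3 -c "
from h import *
print(dtool([.489,-0.001,.12]))"
```

```text
31.2 [0.4908 0.1387 0.1197] [-0.4 -0.3 -0.9] 0.056558192615780975
[  192   202   132   126 11074] circle at mid [0.49   0.1363] 0.0317 tool [-0.0024 -0.0008 -0.0073]
[-0.1396444  -0.00106982 -0.00160307]
```

View pics/w22.png

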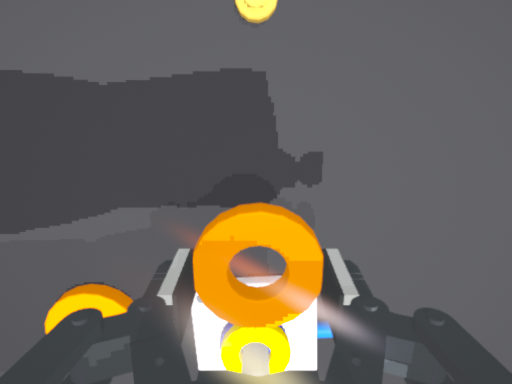

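>>> jog_arm:
  commands:
    - [-0.03,0,0,0,0,0]
    - [-0.06,-0.0005,0,0,0,0]
    - [-0.09,-0.001,0,0,0,0]
    - [-0.12,-0.001,0,0,0,0]
    - [-0.139,-0.001,0,0,0,0]
    - [-0.139,-0.001,0,0,0,0]
    - [-0.139,-0.001,0,0,0,0]
    - [-0.139,-0.001,0,0,0,0]

```text
time_s: 31.92
tcp_pos: [0.4886, -0.0, 0.1173]
tool_rot: [-2.221, -2.22, 0.001]
force: [0.2, 0.6, -0.8]
grip_width: 0.0571
```

```bash
python3 wr.py w23 8 22 .127
```

```text
31.9167 [ 0.4886 -0.      0.1173] [ 0.2  0.6 -0.8] 0.057116138161205504
[   9  125  119  107 8453] circle at mid [0.4089 0.0413] 0.0237 tool [ 0.0412 -0.0797 -0.0095]
[  192   203   132   127 11421] circle at mid [ 0.4885 -0.0025] 0.032 tool [-0.0025 -0.0001 -0.0097]
```

View pics/w23.png

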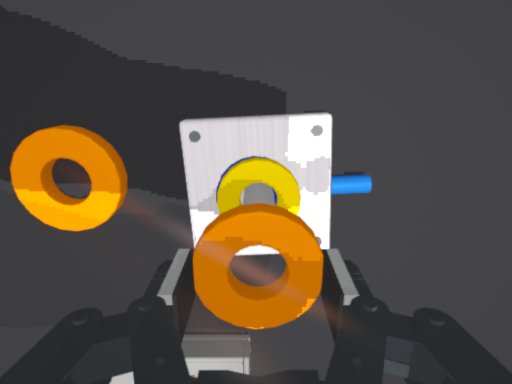

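>>> jog_arm:
  commands:
    - [0,0,0.02,0,0,0]
    - [0,0,0.035,0,0,0]
    - [0,0,0.045,0,0,0]
    - [0,0,0.052,0,0,0]
    - [0,0,0.058,0,0,0]
    - [0,0,0.064,0,0,0]
    - [0,0,0.064,0,0,0]

```text
time_s: 32.55
tcp_pos: [0.4888, 0.0, 0.0534]
tool_rot: [-2.22, -2.221, 0.001]
force: [0.2, -0.5, -0.9]
grip_width: 0.0567
```

>>> jog_arm:
  commands:
    - [0,0,0.006,0,0,0]
    - [0,0,0.012,0,0,0]
    - [0,0,0.016,0,0,0]
    - [0,0,0.0185,0,0,0]
    - [0,0,0.0185,0,0,0]

```text
time_s: 32.97
tcp_pos: [0.4889, -0.0004, 0.0352]
tool_rot: [-2.221, -2.221, 0.001]
force: [-0.3, 0.3, -1.0]
grip_width: 0.0567
```

>>> jog_arm:
  commands:
    - [0,0,0.001,0,0,0]
    - [0,0,0.001,0,0,0]
    - [0,0,0.001,0,0,0]
    - [0,0,0.001,0,0,0]
    - [0,0,0.001,0,0,0]
    - [0,0,-0.02,0,0,0]
    - [0,0,-0.05,0,0,0]
    - [0,0,-0.08,0,0,0]
    - [0,0,-0.1,0,0,0]
    - [0,0,-0.1,0,0,0]
    - [0,0,-0.1,0,0,0]
  claw: 0.08

```text
time_s: 33.88
tcp_pos: [0.4897, -0.0005, 0.1367]
tool_rot: [2.22, 2.22, 0.002]
force: [0.5, 0.2, -0.2]
grip_width: 0.0802
```

```bash
python3 wr.py w24 8 22 .046
python3 - <<'E'
from h import *
im,p=shot('side')
cv2.imwrite('pics/s24.png',cv2.resize(im[120:260,200:360],None,fx=4,fy=4)[:,:,::-1])
im,p=shot('top')
cv2.imwrite('pics/t24.png',cv2.resize(im[120:240,350:450],None,fx=6,fy=5)[:,:,::-1])
for c in('top','side'):
  for q in ('dial_grip','dial_pointer','mark_tip','controller'): print(c,q,[ (d['p'],d['xyz']) for d in models.tip_of(q,c)])
E
```

```text
33.8833 [ 0.4897 -0.0005  0.1367] [ 0.5  0.2 -0.2] 0.08024046013751114
[  23  121  111  101 7545] circle at mid [0.3613 0.0162] 0.0378 tool [ 0.0167 -0.1286  0.0904]
[ 216  154   81   79 3868] circle at mid [4.88e-01 1.00e-04] 0.0294 tool [ 0.0007 -0.002   0.0907]
top dial_grip [(0.59, [0.6274, -0.347, 0.0861])]
top dial_pointer [(0.56, [0.5863, -0.3272, 0.064])]
top mark_tip [(0.46, [0.6128, -0.3106, 0.0678])]
top controller [(0.65, [0.6209, -0.3521, -0.0012])]
side dial_grip [(0.51, [0.6205, -0.3476, 0.0835])]
side dial_pointer [(0.77, [0.5851, -0.3309, 0.0667])]
side mark_tip [(0.31, [0.7665, 0.182, -0.0039])]
side controller [(0.57, [0.6252, -0.3475, 0.0003])]
```

View pics/s24.png

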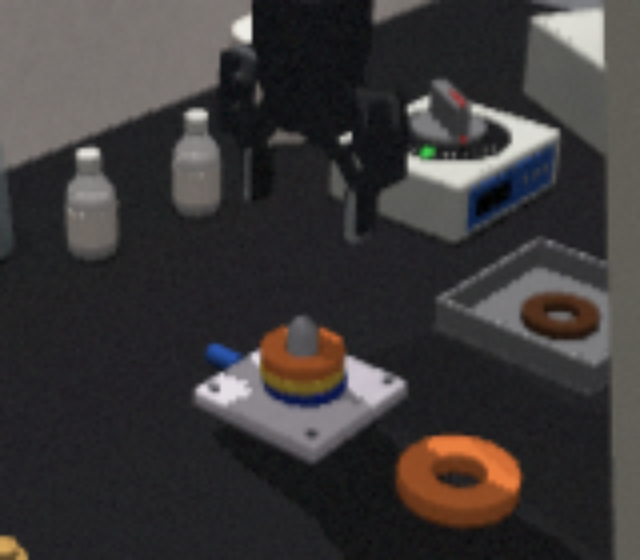

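View pics/t24.png

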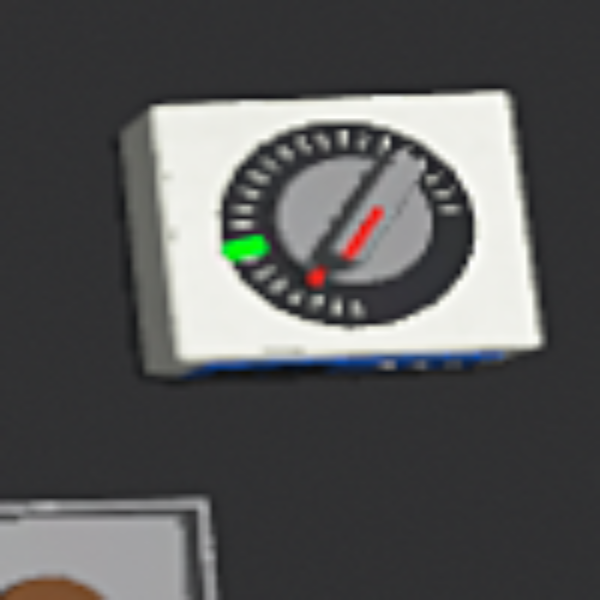

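>>> jog_arm:
  commands:
    - [0,0,-0.04,0,0,0]
    - [-0.348,0.1345,-0.06,0,0,-1.08]
    - [-0.348,0.1345,-0.06,0,0,-1.08]
    - [-0.348,0.1345,-0.06,0,0,-1.08]
    - [-0.348,0.1345,-0.06,0,0,-1.08]
    - [-0.348,0.1345,-0.06,0,0,-1.08]
    - [-0.348,0.1345,-0.06,0,0,-1.08]
    - [-0.348,0.1345,-0.06,0,0,-1.08]
    - [-0.348,0.1345,-0.06,0,0,-1.08]
    - [-0.348,0.1345,-0.06,0,0,-1.08]
    - [-0.348,0.1345,-0.06,0,0,-1.08]
    - [-0.348,0.1345,-0.06,0,0,-1.08]

```text
time_s: 35.43
tcp_pos: [0.6237, -0.351, 0.1937]
tool_rot: [-0.767, -3.045, -0.001]
force: [0.6, 0.2, -0.4]
grip_width: 0.0801
```

>>> jog_arm:
  commands:
    - [0,0,0,0,0,0]
    - [0,0,0,0,0,0]
    - [0,0,0,0,0,0]

```text
time_s: 35.68
tcp_pos: [0.6235, -0.3469, 0.1964]
tool_rot: [0.762, 3.047, -0.0]
force: [-0.2, 0.2, 0.5]
grip_width: 0.0802
```

Run:
```python
from h import *
s=r.state();R=Ro.from_rotvec(s['tool_rot']).as_matrix();print(s['time_s'],s['tcp_pos'],s['qpos'].round(2),np.degrees(np.arctan2(R[1,1],R[0,1])))
im,p=shot('wrist','w25')
for q in ('dial_grip','dial_pointer','mark_tip'): print(q,[ (d['p'],d['xyz']) for d in models.tip_of(q,'wrist')])
for n,lo,hi in(('red',0,6),('red',172,180),('green',45,80)):
  for sb,ce,m in blobs(im,lo,hi): print(n,sb,at(p,*ce,.066).round(4))
```

```text
35.6833 [ 0.62354834 -0.34693969  0.19643916] [-0.63  0.56  0.41  1.42  0.   -0.14] 61.92515416858535
dial_grip [(0.75, [0.6223, -0.3481, 0.0881])]
dial_pointer [(0.59, [0.5891, -0.3252, 0.0661])]
mark_tip [(0.69, [0.6108, -0.3092, 0.0694])]
red [256 132   7  13  81] [ 0.5927 -0.3289  0.066 ]
red [253 152  10  40 279] [ 0.6162 -0.3431  0.066 ]
green [287 129  23  23 264] [ 0.6084 -0.3017  0.066 ]
```

View pics/w25.png

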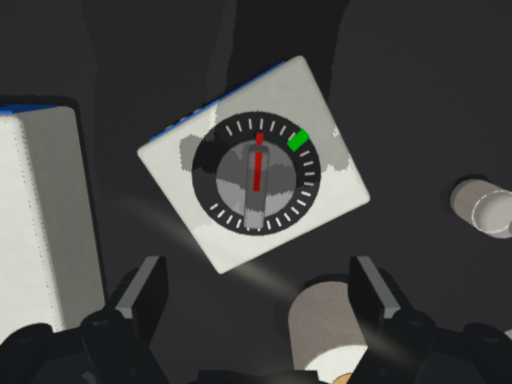

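Run:
```python
from h import *
p=camera_params('wrist'); s=r.state()
print('bar mid',at(p,257.5,188,.096), at(p,259,148,.096),at(p,256,228,.096))
im=read_camera('wrist')
cv2.imwrite('pics/w26.png',cv2.resize(im[90:260,150:370],None,fx=3.5,fy=3.5,interpolation=2)[:,:,::-1])
h=cv2.cvtColor(im,cv2.COLOR_RGB2HSV)
print([ (d['p'],d['xyz']) for d in models.tip_of('wash_bottle','wrist')])
print([ (d['p'],d['xyz']) for d in models.tip_of('wash_bottle','top')])
```

```text
bar mid [ 0.62080966 -0.34565676  0.096     ] [ 0.59443554 -0.33040092  0.096     ] [ 0.64937855 -0.36218202  0.096     ]
[]
[(0.94, [0.7035, 0.3127, -0.0002])]
```

View pics/w26.png

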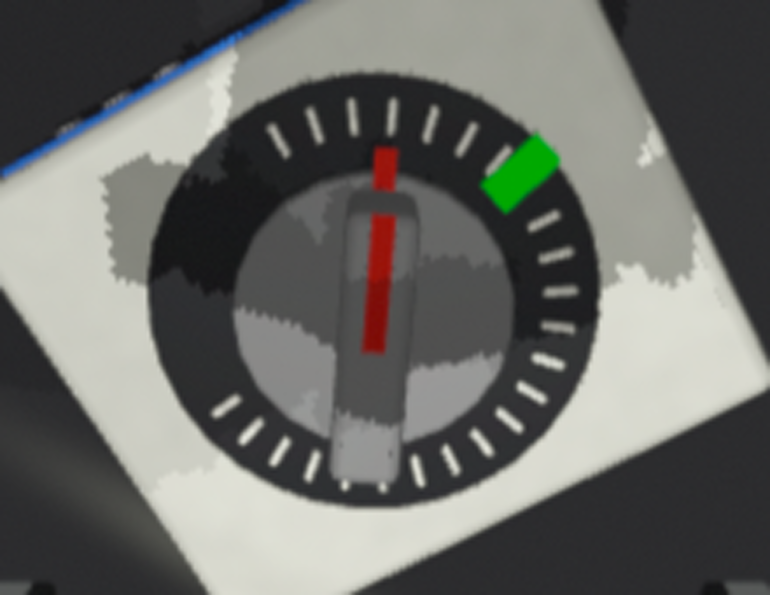

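>>> jog_arm:
  commands:
    - [0,-0.001,0.03,0,0,0.045]
    - [0,-0.001,0.06,0,0,0.045]
    - [0,-0.001,0.09,0,0,0.045]
    - [0,-0.001,0.11,0,0,0.045]
    - [0,-0.001,0.12,0,0,0.045]
    - [0,-0.001,0.12,0,0,0.045]
    - [0,-0.001,0.12,0,0,0.045]
  claw: 0.05

```text
time_s: 36.62
tcp_pos: [0.6234, -0.3494, 0.0763]
tool_rot: [0.832, 3.029, -0.0]
force: [0.6, 0.2, 0.7]
grip_width: 0.0502
```

>>> jog_arm:
  commands:
    - [0,0,0,0,0,0]
    - [0,0,0,0,0,0]
    - [0,0,0,0,0,0]
    - [0,0,0,0,0,0]
    - [0,0,0,0,0,0]
    - [0,0,0,0,0,0]
    - [0,0,0,0,0,0]
    - [0,0,0,0,0,0]
  claw: 0.005
  grip_force: 20

```text
time_s: 37.28
tcp_pos: [0.624, -0.3491, 0.0775]
tool_rot: [0.83, 3.027, -0.0]
force: [1.8, 2.9, 6.3]
grip_width: 0.0156
```

>>> jog_arm:
  commands:
    - [0,0,0,0,0,0.1]
    - [0,0,0,0,0,0.2]
    - [0,0,0,0,0,0.3]
    - [0,0,0,0,0,0.4]
    - [0,0,0,0,0,0.5]
    - [0,0,0,0,0,0.6]
    - [0,0,0,0,0,0.68]
    - [0,0,0,0,0,0.735]
    - [0,0,0,0,0,0.735]
    - [0,0,0,0,0,0.735]

```text
time_s: 38.12
tcp_pos: [0.6231, -0.3499, 0.0775]
tool_rot: [1.864, 2.526, -0.001]
force: [-2.9, 1.6, 7.4]
grip_width: 0.0153
```

>>> jog_arm:
  commands:
    - [0,0,0,0,0,0]
    - [0,0,0,0,0,0]
    - [0,0,0,0,0,0]
    - [0,0,0,0,0,0]
    - [0,0,-0.03,0,0,0]
    - [0,0,-0.06,0,0,0]
    - [0,0,-0.09,0,0,0]
    - [0,0,-0.12,0,0,0]
    - [0,0,-0.12,0,0,0]
    - [0,0,-0.12,0,0,0]
  claw: 0.05

```text
time_s: 38.95
tcp_pos: [0.6239, -0.3497, 0.1978]
tool_rot: [1.862, 2.525, 0.0]
force: [0.4, 1.0, -1.6]
grip_width: 0.0498
```

Run:
```python
from h import *
s=r.state();R=Ro.from_rotvec(s['tool_rot']).as_matrix();print(s['time_s'],s['tcp_pos'],np.degrees(np.arctan2(R[1,1],R[0,1])))
im,p=shot('wrist','w27')
cv2.imwrite('pics/w27z.png',cv2.resize(im[90:260,150:370],None,fx=3.5,fy=3.5,interpolation=2)[:,:,::-1])
for n,lo,hi in(('red',0,6),('green',45,80)):
  for sb,ce,m in blobs(im,lo,hi): print(n,sb,at(p,*ce,.066).round(4))
```

```text
38.95 [ 0.62388956 -0.34971036  0.1977641 ] 17.194775235297186
red [253 131   7  12  71] [ 0.6125 -0.3147  0.066 ]
red [253 149   7  40 278] [ 0.6201 -0.3404  0.066 ]
green [253 108  12  23 265] [ 0.6099 -0.3007  0.066 ]
```

View pics/w27z.png

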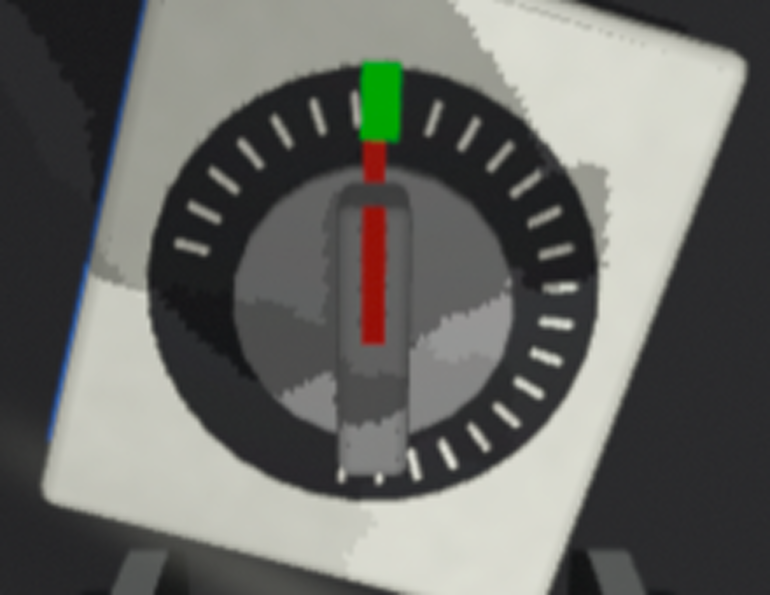

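Run:
```python
from h import *
im,p=shot('top','top28'); im,p=shot('side')
cv2.imwrite('pics/s28.png',cv2.resize(im[130:280,150:360],None,fx=3.5,fy=3.5)[:,:,::-1])
```

```text
(no output)
```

View pics/s28.png

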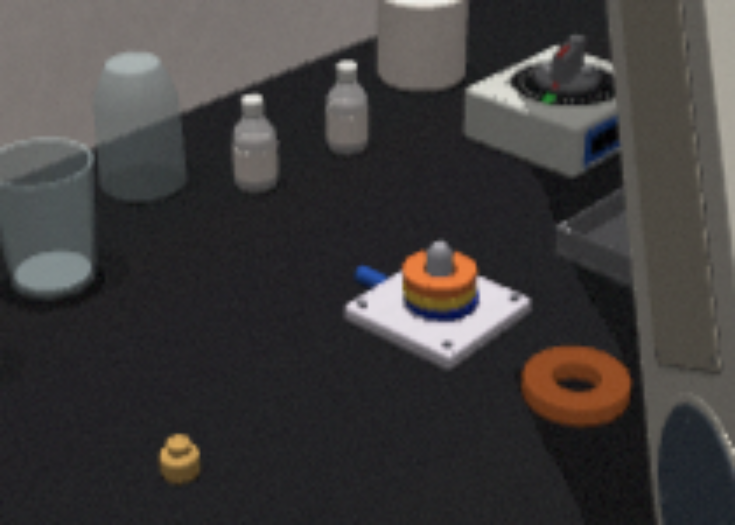

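View pics/top28.png

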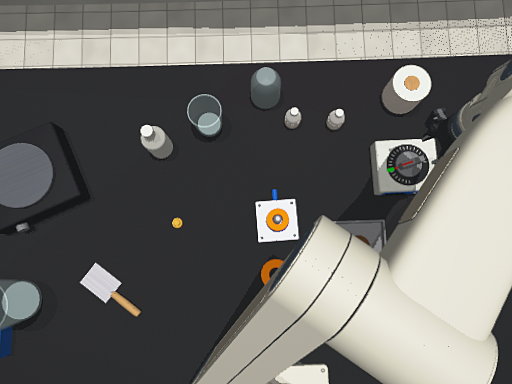

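```bash
python3 -c "
from bench import order
print(order.close_job())"
```

```text
the job is handed in; nothing more can be done
None
```

I finished the job and handed it in at about 39 s. No verdict is reported on hand-in.

- **Rings:** I laid the small clamp ring aside, put the spent ring in the waste tray, and threaded blue then yellow onto the post. Green and white were not on the counter. The clamp ring went back on top.
- **Dial:** I turned it clockwise about 42° to the green mark, let go, and raised the gripper clear.

**Last checks:**
- **Stack:** The side picture shows blue, yellow and orange flat and in order on the post. The wrist camera put the yellow ring and the clamp within about 1 mm of the post axis.
- **Spent ring:** It lies flat near the middle of the tray, as seen after release. The arm partly hid the tray in the final pictures.
- **Dial:** The pointer stands about 2° (1.5 mm) short of the mark's centre, against the allowed 5 mm.
- **Bystanders:** They look standing and unmoved in the before and after pictures. I judged this by eye only.

**What went wrong:** My first grasp of the blue ring was too high and slid off the top. It succeeded when I repeated it lower.

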